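# Sort the specimens that came in for their next stations

## Robot

A 6-joint arm with a two-finger parallel gripper is mounted at the origin on the work surface. World frame = base frame: x ahead of the robot, y to its left, z up, the work surface at z = 0. Lengths are in mm, angles in degrees, forces in N, time in s.
With the tool pointing down it reaches from about 375 to 825 mm from the base axis. Payload 5.5 kg.
Tool frame: the origin (TCP) lies midway between the tips of the shut fingers; the grasp point (between the pads) lies 19 mm behind it; z points along the fingers, y is the direction in which the jaws open and shut (so a half turn about z gives the same grasp; the last joint's range is limited). The gripper opens to 85 mm and grips with 20 to 120 N. Pads are 22 mm wide; open, the fingers measure 114 mm over their backs; the gripper's body (76 mm by 85 mm) begins 54 mm behind the grasp point. The pads swing forward as they close: fully open they stand 13 mm farther back than shut.
Start: joints at [-75.802, 17.962, -2.699, 69.339, 0, 90], TCP at [147.16, -581.669, 231.299] pointing down, gripper open.
Joint ranges: [-152.73, 152.73], [-39.44, 99.34], [-58.76, 71.6], [-118.89, 123.64], [-81.53, 83.1], [-180, 180]. Speed limits (degrees/s): [136.94, 136.94, 172.46, 180, 180, 180].

## Interface

Orientations are given as a 3x3 rotation matrix whose columns are the frame's x, y, z axes.
In Python, from workcell import * gives the robot as it stands.
- The arm moves only by the tool play_rows, never from a script. Its argument "moves" is a list of rows, each an object with "translation": the shift along the tool's x, y, z as a fraction of full scale, a list of three; "dr": the turn, a rotation vector about the tool's x, y, z as a fraction of full scale, a list of three. In form: [{"translation": [x, y, z], "dr": [ax, ay, az]}, ...]. A call has 1 to 5 rows; each row is the pose to reach, as a shift and turn from the pose commanded when the call began, along the tool's axes at that moment; what a row does not reach only later rows make up. Full scale, the value 1, is 800 mm for a shift and pi/2 rad for a turn. A row lasts 1/10 s, in which the tool goes at most 50 mm and 8.59 degrees, less where a joint would pass 70% of its speed; a pose out of reach is approached as far as the arm can. A call with a number of a shift or a turn outside -1 to 1 is refused whole. A call with a gripper value outside its range is refused whole. "gripper" is the opening, from 0 (shut) to 1 (fully open), set as the call begins (left out, the last holds). The fingers move at their own pace and stop on an object; "squeeze" is the grip in N (left out, the last holds). Time passes only in rows, so rows that repeat a pose let the fingers close. It gives the time, the measured TCP pose, the force and the opening at its end, in the units of the state.
- sense(): the state, without advancing time (a new reading comes with each control period).
- grab_frame(name): name is "side" or "top" or "wrist"; returns a dict with "img" (400x640x3 uint8, red, green, blue), "vfov" (degrees; the focal length in pixels is half the picture's height over the tangent of half this angle, whatever the lens; pixels are square), "cx", "cy" (the principal point, pixels), "T" (4x4, takes a point from camera to world coordinates); the wrist camera has in their place "tool_from_camera" (4x4, takes a point from camera to tool coordinates, whose origin is the TCP and whose axes are the flange's). Camera axes: x right, y up, looking along -z (the intrinsics and any distortion apply to the point x, -y, -z); pixel columns grow to the right and rows downward; lengths in mm; the calibration is good to about 2 mm. A picture is of the moment at which its call begins: read the wrist's pose just before it. There is no depth.
- sign_off(): hands the job in, once; it reports no verdict.
Trained networks look in a picture, given as the dict that the camera call returned (one of the last four; its "shot" number tells which), for a name from the list of things; names that differ only in an ending like _2 or _b are one class to them, and where a whole thing is asked for, a point or a joint stands for the part that bears it (a point fixed in the world has none). Each returns a list of dicts, best first, with "confidence" (0 to 1); they miss things now and then, are a little off and sometimes report something else, mostly with a low value. They report only what shows in the picture. A call takes as long as a camera call. They do not tell look-alikes from the thing itself.
- regions_of(picture, name): "region" (400x640 bool, what is visible of it) and "point" ([column, row] in pixels, amid what is visible of it).
The state is a dict: "time_s": time; "q": joint angles; "joint_velocities": joint speeds; "joint_efforts": joint torques, N m; "position": TCP position; "eef_rot": TCP orientation; "ft_force": force on the tool from outside, world axes, zero at the start; "ft_torque": the same for the moment, N m; "opening": opening from 0.0 (shut) to 1.0 (fully open).
Only numpy, scipy, OpenCV 4.12 (cv2) and the standard library are available. Lean on these libraries where they do the work, as an engineer would, in place of code of your own. Each camera call takes 0.05 s, during which the arm holds its last target. There are 200 camera calls.

## Task

Sort the mixed specimens on the bench into the trays for their next stations: both small agar dishes flat on the floor of the perforated incubator tray, side by side; the two loose specimen pots upright in the two free cells of the pot carrier, one in each; and the loose slide mailer flat and lengthwise in the free bay of the slide tray. Set each one down rather than dropping it, and leave the small glass beaker where it stands.

Things in the scene. Friction and masses are not known exactly. Their poses are not given: they have to be found in the camera images.
- dish_1: one of two alike small agar dishes, closed, lying flat: a disc 55 mm in diameter and 15 mm high, pale agar under a clear lid. Origin at the centre of its underside, z up. The lid does not come off. 25 to 50 g
- dish_2: one of two alike small agar dishes, closed, lying flat: a disc 55 mm in diameter and 15 mm high, pale agar under a clear lid. Origin at the centre of its underside, z up. The lid does not come off. 25 to 50 g
- pot_1: one of two alike specimen pots, closed, standing: an upright white cylinder 60 mm high, 36 mm in diameter with a ribbed screw cap 38 mm in diameter over its top 14 mm. Origin at the centre of its underside, z up. 40 to 85 g
- pot_2: one of two alike specimen pots, closed, standing: an upright white cylinder 60 mm high, 36 mm in diameter with a ribbed screw cap 38 mm in diameter over its top 14 mm. Origin at the centre of its underside, z up. 40 to 85 g
- mailer: the slide mailer: a flat closed white plastic box for microscope slides, 84 mm long (own x) by 34 mm wide (own y) by 20 mm high, lying flat at any yaw. Origin at the centre of its underside, z up. It does not open. 28 to 56 g. (A second, like one already lies in the slide tray and belongs to it.)
- dish_tray: incubator tray for the dishes: low open steel tray, perforated floor, no divisions, empty. 130 mm (own x) by 190 mm (own y); floor 3 mm thick, rim 3 mm thick, its top 14 mm above the bench. Takes two dishes side by side along own y, e.g. at y = +40 and -40 mm. Fixed; place and yaw (within 0.2 rad) vary. Origin: centre of underside
- pot_carrier: carrier for the pots: narrow grey box of three square cells in a row along own y, 61 mm (x) by 177 mm (y); floor 4 mm thick, wall tops 26 mm above the bench. Cells 55 mm square inside, centres y = -58, 0, +58 mm, x = 0. A like pot stands fixed in the middle cell (top at 64 mm); the end cells are free. Fixed; place and yaw (within 0.2 rad) vary. Origin: centre of underside
- slide_tray: tray for slide mailers: flat wooden tray, two long bays, 127 mm (own x) by 112 mm (own y); floor 4 mm thick, wall tops 12 mm above the bench. Bays 59 mm (x) by 106 mm (y) inside, centres x = -31 and +31 mm, y = 0. A mailer is fixed lengthwise in the +x bay (top at 24 mm); the -x bay, nearer the robot, is free. Fixed; place and yaw (within 0.2 rad) vary. Origin: centre of underside
- beaker: a small glass beaker, open and empty, 34 mm in diameter and 50 mm high, standing loose among the things to be sorted; to be left alone. Origin at the centre of its underside, z up. 40 g
Things that resemble listed ones, but are neither listed nor needed, are in the scene too. What is shaped like the dish_2 but red is not meant. What is shaped like the pot_2 but yellow is not meant.

How it is judged (in metres and radians):
At the end, for the whole second after the job is handed in: Dishes flat on the dish tray's floor (centres within 40 mm of its centre in x, 70 in y); a pot upright on the floor of each free cell (within 15 mm of its centre); mailer flat in the free bay (14 mm across, 15 along, 0.4 rad); all at rest (x of dish_1 in the frame of dish_tray between -0.04 and 0.04 m and y of dish_1 in the frame of dish_tray between -0.07 and 0.07 m and z of dish_1 in the frame of dish_tray between -0.002 and 0.008 m and angle between each of dish_1, dish_2's own z axis and vertical below 0.08 rad and x of dish_2 in the frame of dish_tray between -0.04 and 0.04 m and y of dish_2 in the frame of dish_tray between -0.07 and 0.07 m and z of dish_2 in the frame of dish_tray between -0.002 and 0.008 m and x of pot_1 in the frame of pot_carrier between -0.015 and 0.015 m and (y of pot_1 in the frame of pot_carrier between 0.043 and 0.073 m or y of pot_1 in the frame of pot_carrier between -0.073 and -0.043 m) and z of pot_1 in the frame of pot_carrier between -0.001 and 0.009 m and angle between each of pot_1, pot_2, mailer's own z axis and vertical below 0.1 rad and x of pot_2 in the frame of pot_carrier between -0.015 and 0.015 m and (y of pot_2 in the frame of pot_carrier between 0.043 and 0.073 m or y of pot_2 in the frame of pot_carrier between -0.073 and -0.043 m) and z of pot_2 in the frame of pot_carrier between -0.001 and 0.009 m and x of mailer in the frame of slide_tray between -0.045 and -0.017 m and y of mailer in the frame of slide_tray between -0.015 and 0.015 m and z of mailer in the frame of slide_tray between -0.001 and 0.009 m and angle between the x axis of mailer and the y axis of slide_tray, either way round below 0.4 rad and linear speed of each of dish_1, dish_2, pot_1, pot_2, mailer below 0.02 m/s and angular speed of each of dish_1, dish_2, pot_1, pot_2, mailer below 0.2 rad/s); the robot touches nothing.
It fails at once if a dish, pot or mailer is dropped or thrown (moves freely, out of the fingers, faster than 0.7 m/s, as after a fall of 25 mm) ((linear speed of dish_1 above 0.7 m/s and contact force between dish_1 and the fingers below 0.05 N) or (linear speed of dish_2 above 0.7 m/s and contact force between dish_2 and the fingers below 0.05 N) or (linear speed of pot_1 above 0.7 m/s and contact force between pot_1 and the fingers below 0.05 N) or (linear speed of pot_2 above 0.7 m/s and contact force between pot_2 and the fingers below 0.05 N) or (linear speed of mailer above 0.7 m/s and contact force between mailer and the fingers below 0.05 N)).
It fails at once if the glass beaker is pushed more than 25 mm from its place or tipped (distance of beaker from where it was at the start of the episode above 0.025 m or angle between beaker's own z axis and vertical above 0.3 rad).
It also fails if it takes over 115 s, if anything falls off the work surface, if the arm or the gripper's body presses on something with over 40 N, if the wrist force passes 120 N, or if a joint passes its speed limit or range.

## Working session

There is one attempt and no reset: what is moved stays moved. The work goes in short steps, Python scripts to look and compute and a tool call to move; the robot and the scene stay as the last step left them, time stands still between calls to the robot, and variables do not carry over. Pictures are saved under pics/ and viewed, about 12 in all and at most 16, crops included, and the job is handed in when it is done.

Besides the shell and the picture viewer there is one more tool, called in YAML: its name, and indented under it one key for each argument. play_rows: Moves the arm, as the interface text tells. Its arguments: {"type":"object","properties":{"moves":{"type":"array"},"gripper":{"type":"number"},"squeeze":{"type":"number"}},"required":["moves"]}

```bash
mkdir -p pics; ls
cat > h.py <<'E'
from workcell import *
import numpy as np, cv2
def save(p,n): cv2.imwrite('pics/'+n+'.png',cv2.cvtColor(p['img'],cv2.COLOR_RGB2BGR))
def px2w(p,uv,z,T=None):
    T=np.array(p['T'] if T is None else T); f=200/np.tan(np.radians(p['vfov'])/2)
    d=T[:3,:3]@np.array([(uv[0]-p['cx'])/f,-(uv[1]-p['cy'])/f,-1]); o=T[:3,3]
    return o+d*(z-o[2])/d[2]
E
python3 - <<'E'
from h import *
for n in ['top','side']:
    p=grab_frame(n); save(p,n+'0'); print(n,{k:v for k,v in p.items() if k!='img'})
    zs=dict(dish_1=15,pot_1=60,mailer=20,dish_tray=8,pot_carrier=26,slide_tray=12,beaker=50)
    for k,z in zs.items():
        for r in regions_of(p,k):
            print(k,round(r['confidence'],2),np.round(r['point']),r['region'].sum(),np.round(px2w(p,r['point'],z)))
s=sense();print(s['eef_rot'],s['position'],s['opening'],s['time_s'])
E
```

```text
pics
top {'vfov': 53.02441908182079, 'cx': 319.76747800128993, 'cy': 198.3733394537108, 'T': array([[-9.28790553e-02,  9.70178240e-01, -2.23892083e-01,
         3.18446975e+02],
       [-9.95671981e-01, -9.12417277e-02,  1.76707194e-02,
        -1.90412526e+00],
       [-3.28455299e-03,  2.24564313e-01,  9.74453735e-01,
         8.82000723e+02],
       [ 0.00000000e+00,  0.00000000e+00,  0.00000000e+00,
         1.00000000e+00]]), 'shot': 1}
dish_1 0.95 [317. 272.] 525 [359.   4.  15.]
dish_1 0.8 [228. 240.] 524 [443. 189.  15.]
pot_1 0.76 [346. 234.] 308 [426. -64.  60.]
pot_1 0.68 [245. 145.] 378 [640. 134.  60.]
pot_1 0.62 [281. 211.] 326 [488.  66.  60.]
mailer 0.92 [397. 146.] 532 [ 622. -204.   20.]
dish_tray 0.72 [149. 232.] 5629 [479. 363.   8.]
pot_carrier 0.88 [309. 133.] 2235 [669.  -7.  26.]
slide_tray 0.9 [476. 205.] 2948 [ 472. -361.   12.]
beaker 0.68 [211. 160.] 193 [617. 210.  50.]
side {'vfov': 43.71040435763255, 'cx': 320.7690764171368, 'cy': 195.81932078783663, 'T': array([[ 9.88725416e-01,  1.04529444e-01, -1.07217755e-01,
         4.02220509e+02],
       [-1.488
[... 427 characters left out ...]
8.  15.]
pot_1 0.93 [304. 171.] 409 [488.  35.  60.]
pot_1 0.57 [364. 138.] 411 [637. 119.  60.]
pot_1 0.56 [282. 221.] 497 [428. -92.  60.]
mailer 0.75 [308. 264.] 581 [ 469. -174.   20.]
mailer 0.56 [393. 271.] 866 [ 630. -211.   20.]
mailer 0.41 [303. 170.] 437 [491.  77.  20.]
dish_tray 0.81 [280.  94.] 2533 [467. 366.   8.]
pot_carrier 0.93 [389. 193.] 2115 [667. -24.  26.]
slide_tray 0.85 [326. 366.] 4809 [ 473. -375.   12.]
beaker 0.31 [305. 169.] 452 [492.  50.  50.]
[[ 9.69453712e-01  2.45274336e-01 -4.89269736e-07]
 [ 2.45274336e-01 -9.69453710e-01 -6.05180843e-05]
 [-1.53178573e-05  5.85494762e-05 -9.99999998e-01]] [ 147.16285579 -581.69535998  231.3092234 ] 0.9993367450654709 0.8
```

Run:
```python
import cv2
a=cv2.imread('pics/top0.png'); b=a[60:320,80:560]
cv2.imwrite('pics/t0.png',cv2.resize(b,None,fx=1.66,fy=1.66,interpolation=cv2.INTER_CUBIC))
```

```text
(no output)
```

View pics/t0.png

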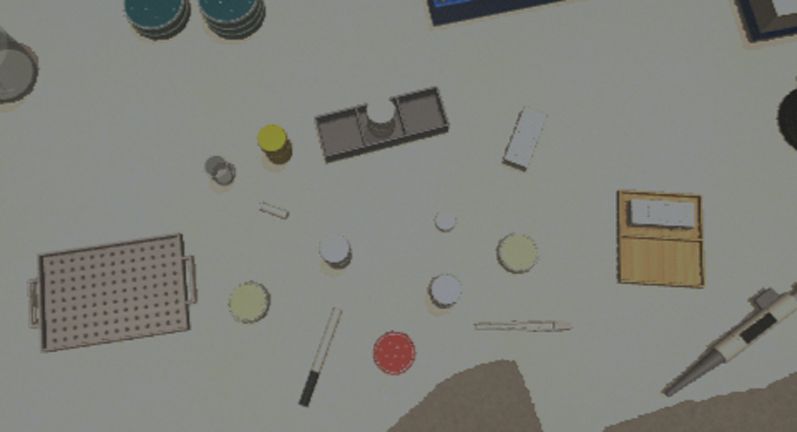

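View pics/side0.png

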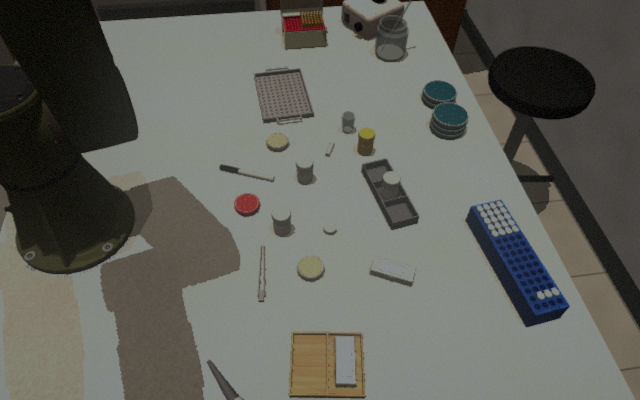

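The top view shows agar dishes at crop pixels (249,302) and (517,253), and white pots at (336,251) and (445,290). The mailer is at (525,138), the beaker at (220,170), and the yellow pot and red dish are decoys. The side view agrees. Next I'll fit silhouettes in both views.

```bash
cat >> h.py <<'E'
from scipy.optimize import minimize
def proj(p,P,T=None):
    T=np.array(p['T'] if T is None else T); f=200/np.tan(np.radians(p['vfov'])/2)
    c=(np.asarray(P)-T[:3,3])@T[:3,:3]
    return np.c_[p['cx']+f*c[:,0]/-c[:,2], p['cy']-f*c[:,1]/-c[:,2]]
def cyl(*rz):
    a=np.linspace(0,2*np.pi,40,endpoint=False)
    return np.vstack([np.c_[r*np.cos(a),r*np.sin(a),0*a+z] for r,z in rz])
def box(l,w,h): return np.array([[x,y,z] for x in(-l/2,l/2) for y in(-w/2,w/2) for z in(0,h)])
M=dict(dish_1=cyl((27.5,0),(27.5,15)),pot_1=cyl((18,0),(19,46),(19,60)),mailer=box(84,34,20),dish_tray=box(130,190,14),
 pot_carrier=box(61,177,26),slide_tray=box(127,112,12),beaker=cyl((17,0),(17,50)))
def place(m,x,y,a): 
    c,s=np.cos(a),np.sin(a); return m@np.array([[c,s,0],[-s,c,0],[0,0,1]])+[x,y,0]
S=4
def render(p,P,T=None):
    im=np.zeros((400*S,640*S),np.uint8); h=cv2.convexHull((proj(p,P,T)*S+S/2).astype(np.float32)).round().astype(np.int32)
    cv2.fillConvexPoly(im,h,1); return im>0
def fit(views,m,x0,yaw=True):
    """views: list of (picture, region, T)"""
    R=[(p,cv2.resize(r.astype(np.uint8),None,fx=S,fy=S,interpolation=cv2.INTER_NEAREST)>0,T) for p,r,T in views]
    def cost(v):
        c=0
        for p,r,T in R:
            k=render(p,place(m,v[0],v[1],v[2]/100 if yaw else 0),T); c+=1-(k&r).sum()/(k|r).sum()
        return c
    n=3 if yaw else 2
    x0=np.array(x0[:n],float); x0[2:]*=100
    s=np.vstack([x0]+[x0+d for d in np.eye(n)*12])
    o=minimize(cost,x0,method='Nelder-Mead',options=dict(initial_simplex=s,xatol=.1,fatol=1e-4))
    v=o.x.copy(); v[2:]/=100; return v,o.fun/len(R)
E
cat > m1.py <<'E'
from h import *
P=[grab_frame('top'),grab_frame('side')]
G=[('dish_1',443,182,0),('dish_1',472,-175,0),('pot_1',488,50,0),('pot_1',427,-78,0),('mailer',624,-207,-.2),
('dish_tray',473,364,.1),('pot_carrier',668,-15,.1),('slide_tray',472,-365,0),('beaker',617,210,0),('pot_1',640,126,0),('dish_1',355,-2,0)]
rs={}
for n,x,y,a in G:
    m=M[n]; V=[]
    for i,p in enumerate(P):
        if (i,n) not in rs: rs[i,n]=regions_of(p,n)
        k=render(p,place(m,x,y,a))[::S,::S]
        best=max(rs[i,n],key=lambda r:(r['region']&k).sum()/(r['region']|k).sum(),default=None)
        if best is not None and (best['region']&k).sum()/(best['region']|k).sum()>.25: V.append((p,best['region'],None))
    yaw=n in('mailer','dish_tray','pot_carrier','slide_tray')
    print(n,[[np.round(q,3) for q in fit(vv,m,(x,y,a),yaw)] for vv in ([V]+([[v] for v in V] if len(V)>1 else [])) if vv])
E
python3 m1.py
```

```text
dish_1 [[array([441.804, 189.012]), np.float64(0.101)], [array([442.224, 189.554]), np.float64(0.079)], [array([439.93 , 189.266]), np.float64(0.107)]]
dish_1 [[array([ 472.881, -172.776]), np.float64(0.1)], [array([ 474.277, -173.274]), np.float64(0.099)], [array([ 471.286, -173.106]), np.float64(0.09)]]
pot_1 [[array([492.734,  66.735]), np.float64(0.108)], [array([493.772,  66.919]), np.float64(0.08)], [array([491.638,  66.35 ]), np.float64(0.12)]]
pot_1 [[array([426.922, -68.535]), np.float64(0.074)], [array([427.584, -68.49 ]), np.float64(0.081)], [array([426.473, -69.51 ]), np.float64(0.046)]]
mailer [[array([ 6.31161e+02, -2.03244e+02, -4.78000e-01]), np.float64(0.105)], [array([ 6.33278e+02, -2.03011e+02, -4.90000e-01]), np.float64(0.119)], [array([ 6.30257e+02, -2.04381e+02, -4.80000e-01]), np.float64(0.067)]]
dish_tray [[array([4.71852e+02, 3.67023e+02, 5.80000e-02]), np.float64(0.058)], [array([4.71959e+02, 3.66226e+02, 6.10000e-02]), np.float64(0.061)], [array([4.70338e+02, 3.67457e+02, 5.30000e-02]), np.float64(0.048)]]
pot_carrier [[array([ 6.70677e+02, -7.55000e+00,  1
[... 156 characters left out ...]
, np.float64(0.049)]]
slide_tray [[array([ 4.75207e+02, -3.67409e+02, -1.65000e-01]), np.float64(0.036)], [array([ 4.77174e+02, -3.66244e+02, -1.55000e-01]), np.float64(0.04)], [array([ 4.74848e+02, -3.68035e+02, -1.62000e-01]), np.float64(0.02)]]
beaker [[array([620.241, 216.022]), np.float64(0.185)], [array([620.189, 216.038]), np.float64(0.11)], [array([619.403, 219.916]), np.float64(0.255)]]
pot_1 [[array([646.32 , 137.543]), np.float64(0.095)], [array([647.509, 137.849]), np.float64(0.088)], [array([646.158, 137.734]), np.float64(0.098)]]
dish_1 [[array([356.896,   3.886]), np.float64(0.065)], [array([357.601,   3.439]), np.float64(0.049)], [array([355.769,   3.431]), np.float64(0.06)]]
```

```bash
cat > plan.py <<'E'
from h import *
import json,os
def phi(R): return np.degrees(np.arctan2(R[1][0],R[0][0]))
def plan(wps,start=None):
    """wps: (x,y,z,phi,extra_rows[,label]); prints calls of <=5 rows; commanded pose tracked with the rounding"""
    s=sense(); c=np.array([*s['position'],phi(s['eef_rot'])]) if start is None else np.array(start,float)
    print('from',np.round(c,1),'t',s['time_s'],'open',round(s['opening'],3))
    for w in wps:
        t=np.array(w[:4],float); lab=w[5] if len(w)>5 else ''
        d=t-c; need=max(np.linalg.norm(d[:3])/48,abs(d[3])/8.2); n=max(1,int(np.ceil(need/5)))
        step=d/n; per=int(np.ceil(need/n))
        for i in range(n):
            a=np.radians(c[3]); tx=np.array([np.cos(a),np.sin(a)]); ty=np.array([np.sin(a),-np.cos(a)])
            g=(t-c)/(n-i)
            tr=np.round(np.array([g[:2]@tx,g[:2]@ty,-g[2]])/800,4); rz=round(-g[3]/90,4)
            k=min(5,per+(w[4] if i==n-1 else 0))
            print(lab,k,'x',json.dumps(dict(translation=tr.tolist(),dr=[0,0,rz])))
            xy=800*(tr[0]*tx+tr[1]*ty); c=c+[xy[0],xy[1],-800*tr[2],-90*rz]
    print('end',np.round(c,2)); return c
E
python3 - <<'E'
from plan import *
plan([(631.5,-203.5,110,-27.5,1),(631.5,-203.5,8,-27.5,2)])
E
```

```text
from [ 147.2 -581.7  231.3   14.2] t 1.6 open 0.998
 5 x {"translation": [0.2343, -0.1032, 0.0505], "dr": [0, 0, 0.1544]}
 5 x {"translation": [0.2026, -0.1565, 0.0506], "dr": [0, 0, 0.1545]}
 5 x {"translation": [0.1591, -0.2006, 0.0505], "dr": [0, 0, 0.1544]}
 5 x {"translation": [-0.0, -0.0, 0.1275], "dr": [0, 0, 0.0]}
end [ 631.51 -203.53    8.03  -27.5 ]
```

play_rows:
  moves:
    - {"translation": [0.2343, -0.1032, 0.0505], "dr": [0, 0, 0.1544]}
    - {"translation": [0.2343, -0.1032, 0.0505], "dr": [0, 0, 0.1544]}
    - {"translation": [0.2343, -0.1032, 0.0505], "dr": [0, 0, 0.1544]}
    - {"translation": [0.2343, -0.1032, 0.0505], "dr": [0, 0, 0.1544]}
    - {"translation": [0.2343, -0.1032, 0.0505], "dr": [0, 0, 0.1544]}

```text
time_s: 2.1
position: [311.3, -452.1, 189.9]
eef_rot: [[1.0, 0.01, 0.0], [0.01, -1.0, 0.003], [0.0, -0.003, -1.0]]
ft_force: [-0.3, 0.2, -0.7]
opening: 0.998
```

play_rows:
  moves:
    - {"translation": [0.2026, -0.1565, 0.0506], "dr": [0, 0, 0.1545]}
    - {"translation": [0.2026, -0.1565, 0.0506], "dr": [0, 0, 0.1545]}
    - {"translation": [0.2026, -0.1565, 0.0506], "dr": [0, 0, 0.1545]}
    - {"translation": [0.2026, -0.1565, 0.0506], "dr": [0, 0, 0.1545]}
    - {"translation": [0.2026, -0.1565, 0.0506], "dr": [0, 0, 0.1545]}

```text
time_s: 2.6
position: [472.7, -326.9, 149.5]
eef_rot: [[0.973, -0.231, 0.0], [-0.231, -0.973, 0.001], [-0.0, -0.001, -1.0]]
ft_force: [-0.3, -0.6, -0.4]
opening: 0.998
```

play_rows:
  moves:
    - {"translation": [0.1591, -0.2006, 0.0505], "dr": [0, 0, 0.1544]}
    - {"translation": [0.1591, -0.2006, 0.0505], "dr": [0, 0, 0.1544]}
    - {"translation": [0.1591, -0.2006, 0.0505], "dr": [0, 0, 0.1544]}
    - {"translation": [0.1591, -0.2006, 0.0505], "dr": [0, 0, 0.1544]}
    - {"translation": [0.1591, -0.2006, 0.0505], "dr": [0, 0, 0.1544]}

```text
time_s: 3.1
position: [608.1, -251.8, 110.6]
eef_rot: [[0.918, -0.397, 0.012], [-0.397, -0.917, 0.031], [-0.001, -0.034, -0.999]]
ft_force: [0.1, -0.5, 0.3]
opening: 1.0
```

```bash
cat > wr.py <<'E'
from plan import *
import sys
def wristT(p,s):
    T=np.eye(4); T[:3,:3]=s['eef_rot']; T[:3,3]=s['position']; return T@np.array(p['tool_from_camera'])
def look(tag,names=()):
    s=sense(); p=grab_frame('wrist'); save(p,tag); T=wristT(p,s)
    print({k:v for k,v in p.items() if k not in('img',)} if not names else '',np.round(s['position'],1),phi(s['eef_rot']))
    return p,T,s
E
python3 - <<'E'
from wr import *
print(sense()['q'])
p,T,s=look('w1')
for r in regions_of(p,'mailer'): print(r['confidence'],r['point'],r['region'].sum(),fit([(p,r['region'],T)],M['mailer'],(631,-203,-.48)))
E
```

```text
[-23.46621438  28.01740649  -4.05358849  58.01777217   1.92690228
 179.90842082]
{'vfov': 69.91546728046677, 'cx': 321.23107792652155, 'cy': 203.17205149107482, 'tool_from_camera': array([[ 7.01410768e-04,  9.57707719e-01,  2.87741956e-01,
         7.40536280e+01],
       [ 9.99999723e-01, -5.99544520e-04, -4.42139756e-04,
        -1.56280035e+00],
       [-2.50926544e-04,  2.87742186e-01, -9.57707874e-01,
        -1.43623297e+02],
       [ 0.00000000e+00,  0.00000000e+00,  0.00000000e+00,
         1.00000000e+00]]), 'shot': 5} [ 608.1 -251.8  110.6] -23.374686882521804
0.69 [266.0, 197.9] 4018 (array([ 6.32050804e+02, -2.03685760e+02, -4.79193514e-01]), np.float64(0.02945539309175671))
```

View pics/w1.png

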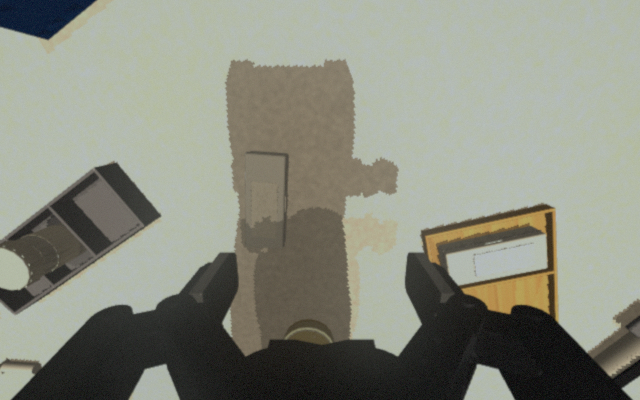

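play_rows:
  moves:
    - {"translation": [0, 0, 0], "dr": [0, 0, -0.47]}
    - {"translation": [0, 0, 0], "dr": [0, 0, -0.47]}
    - {"translation": [0, 0, 0], "dr": [0, 0, -0.47]}
    - {"translation": [0, 0, 0], "dr": [0, 0, -0.47]}
    - {"translation": [0, 0, 0], "dr": [0, 0, -0.47]}

```text
time_s: 3.7
position: [605.8, -252.9, 112.0]
eef_rot: [[0.945, 0.327, 0.012], [0.327, -0.945, 0.031], [0.022, -0.025, -0.999]]
ft_force: [0.5, 0.5, 0.0]
opening: 0.999
```

play_rows:
  moves:
    - {"translation": [0, 0, 0], "dr": [0, 0, -0.47]}
    - {"translation": [0, 0, 0], "dr": [0, 0, -0.47]}
    - {"translation": [0, 0, 0], "dr": [0, 0, -0.47]}
    - {"translation": [0, 0, 0], "dr": [0, 0, -0.47]}
    - {"translation": [0, 0, 0], "dr": [0, 0, -0.47]}

```text
time_s: 4.2
position: [605.8, -253.0, 112.0]
eef_rot: [[0.479, 0.878, 0.012], [0.877, -0.479, 0.031], [0.033, -0.004, -0.999]]
ft_force: [-0.5, 0.3, 0.5]
opening: 1.001
```

play_rows:
  moves:
    - {"translation": [0, 0, 0], "dr": [0, 0, -0.47]}
    - {"translation": [0, 0, 0], "dr": [0, 0, -0.47]}
    - {"translation": [0, 0, 0], "dr": [0, 0, -0.47]}
    - {"translation": [0, 0, 0], "dr": [0, 0, -0.47]}
    - {"translation": [0, 0, 0], "dr": [0, 0, -0.47]}

```text
time_s: 4.7
position: [605.8, -253.0, 112.1]
eef_rot: [[-0.237, 0.971, 0.012], [0.971, 0.236, 0.031], [0.027, 0.019, -0.999]]
ft_force: [0.2, 1.5, -0.1]
opening: 0.996
```

play_rows:
  moves:
    - {"translation": [0, 0, 0], "dr": [0, 0, -0.47]}
    - {"translation": [0, 0, 0], "dr": [0, 0, -0.47]}
    - {"translation": [0, 0, 0], "dr": [0, 0, -0.47]}
    - {"translation": [0, 0, 0], "dr": [0, 0, -0.47]}
    - {"translation": [0, 0, 0], "dr": [0, 0, -0.47]}

```text
time_s: 5.2
position: [605.8, -253.0, 112.1]
eef_rot: [[-0.829, 0.559, 0.012], [0.559, 0.828, 0.031], [0.007, 0.032, -0.999]]
ft_force: [0.2, -0.6, -0.2]
opening: 0.997
```

Run:
```python
from plan import *
s=sense(); print(s['q'],np.round(s['eef_rot'],4))
plan([(632,-203.7,80,152.5,1),(632,-203.7,9,152.5,2)])
```

```text
[-23.61684178  27.76409466  -4.24560184  58.05255214   1.89025427
  10.38694124] [[-0.829   0.5591  0.0122]
 [ 0.5592  0.8285  0.0307]
 [ 0.007   0.0322 -0.9995]]
from [ 605.8 -253.   112.1  146. ] t 5.2 open 0.997
 3 x {"translation": [0.0073, 0.0694, 0.0401], "dr": [0, 0, -0.0722]}
 4 x {"translation": [-0.0, -0.0, 0.0888], "dr": [0, 0, -0.0]}
end [ 632.01 -203.67    8.97  152.5 ]
```

```bash
cat > plan.py <<'E'
from h import *
import json
from scipy.spatial.transform import Rotation as Ro
def phi(R): return np.degrees(np.arctan2(R[1][0],R[0][0]))
def Rd(f):
    c,s=np.cos(np.radians(f)),np.sin(np.radians(f)); return np.array([[c,s,0],[s,-c,0],[0,0,-1.]])
def plan(wps):
    """wps: (x,y,z,phi,extra_rows[,label]); prints calls of <=5 rows; commanded pose tracked with the rounding"""
    s=sense(); p=np.array(s['position']); R=np.array(s['eef_rot']); f0=phi(R)
    print('from',np.round(p,1),round(f0,1),'t',s['time_s'],'open',round(s['opening'],3),'q6',round(s['q'][5],1),'F',np.round(s['ft_force'],1))
    for w in wps:
        t=np.array(w[:3],float); lab=w[5] if len(w)>5 else ''
        df=w[3]-phi(R)
        while df>181: df-=360
        while df<-181: df+=360
        need=max(np.linalg.norm(t-p)/48,abs(df)/8.2); n=max(1,int(np.ceil(need/5))); per=int(np.ceil(need/n)); f1=phi(R)
        for i in range(n):
            g=(t-p)/(n-i)
            tr=np.round(R.T@g/800,4); rv=np.round(Ro.from_matrix(R.T@Rd(f1+df*(i+1)/n)).as_rotvec()/(np.pi/2),4)+0.
            k=min(5,per+(w[4] if i==n-1 else 0))
            print(lab,k,'x',json.dumps(dict(translation=(tr+0.).tolist(),dr=rv.tolist())))
            p=p+800*R@tr; R=R@Ro.from_rotvec(rv*np.pi/2).as_matrix()
    print('end',np.round(p,2))
E
python3 - <<'E'
from plan import *
plan([(632,-203.7,80,152.5,1),(632,-203.7,9,152.5,2)])
E
```

```text
from [ 605.8 -253.   112.1] 146.0 t 5.2 open 0.997 q6 10.4 F [ 0.2 -0.6 -0.2]
 3 x {"translation": [0.007, 0.068, 0.0424], "dr": [0.0208, -0.0033, -0.0723]}
 4 x {"translation": [0.0, 0.0, 0.0887], "dr": [0.0, 0.0, 0.0]}
end [ 631.99 -203.73    9.02]
```

play_rows:
  moves:
    - {"translation": [0.007, 0.068, 0.0424], "dr": [0.0208, -0.0033, -0.0723]}
    - {"translation": [0.007, 0.068, 0.0424], "dr": [0.0208, -0.0033, -0.0723]}
    - {"translation": [0.007, 0.068, 0.0424], "dr": [0.0208, -0.0033, -0.0723]}
    - {"translation": [0.007, 0.068, 0.0424], "dr": [0.0208, -0.0033, -0.0723]}

```text
time_s: 5.6
position: [632.8, -203.4, 79.7]
eef_rot: [[-0.885, 0.466, -0.001], [0.466, 0.885, 0.0], [0.001, -0.0, -1.0]]
ft_force: [0.2, 0.8, -0.0]
opening: 0.997
```

play_rows:
  moves:
    - {"translation": [0, 0, 0.045], "dr": [0, 0, 0]}
    - {"translation": [0, 0, 0.0887], "dr": [0, 0, 0]}
    - {"translation": [0, 0, 0.0887], "dr": [0, 0, 0]}

```text
time_s: 5.9
position: [629.2, -202.9, 4.5]
eef_rot: [[-0.884, 0.467, -0.007], [0.467, 0.884, 0.003], [0.008, -0.001, -1.0]]
ft_force: [-0.7, 0.1, -0.5]
opening: 1.0
```

play_rows:
  moves:
    - {"translation": [0, 0, 0], "dr": [0, 0, 0]}
    - {"translation": [0, 0, 0], "dr": [0, 0, 0]}
    - {"translation": [0, 0, 0], "dr": [0, 0, 0]}
    - {"translation": [0, 0, 0], "dr": [0, 0, 0]}
    - {"translation": [0, 0, 0], "dr": [0, 0, 0]}
  gripper: 0
  squeeze: 40

```text
time_s: 6.4
position: [635.0, -203.1, 10.4]
eef_rot: [[-0.885, 0.465, 0.003], [0.465, 0.885, -0.001], [-0.003, 0.001, -1.0]]
ft_force: [-1.0, 0.3, 8.0]
opening: 0.385
```

Run:
```python
from plan import *
import numpy as np
a=-.163; c,s=np.cos(a),np.sin(a)
def st(x,y): return 475.5+c*x-s*y, -367.3+s*x+c*y
X,Y=st(-33,0)
plan([(632,-203.7,60,152.5,1),(X,Y,60,80.7,1),(X,Y,20,80.7,1),(X,Y,13.5,80.7,2)])
```

```text
from [ 635.  -203.1   10.4] 152.3 t 6.4 open 0.385 q6 10.0 F [-1.   0.3  8. ]
 3 x {"translation": [0.0028, -0.0024, -0.062], "dr": [0.0005, 0.002, -0.0025]}
 5 x {"translation": [0.0591, -0.1423, 0.0], "dr": [0.0, -0.0001, 0.3989]}
 5 x {"translation": [-0.0355, -0.1499, 0.0], "dr": [0.0, 0.0, 0.3989]}
 2 x {"translation": [0.0, 0.0, 0.05], "dr": [0.0, 0.0, 0.0]}
 3 x {"translation": [0.0, -0.0001, 0.0082], "dr": [0.0, 0.0, 0.0]}
end [ 442.9  -361.94   13.47]
```

play_rows:
  moves:
    - {"translation": [0, 0, -0.02], "dr": [0, 0, 0]}
    - {"translation": [0, 0, -0.042], "dr": [0, 0, 0]}
    - {"translation": [0, 0, -0.0638], "dr": [0, 0, 0]}
    - {"translation": [0, 0, -0.0638], "dr": [0, 0, 0]}

```text
time_s: 6.8
position: [635.9, -203.1, 63.2]
eef_rot: [[-0.885, 0.465, 0.005], [0.465, 0.885, -0.001], [-0.005, 0.002, -1.0]]
ft_force: [1.3, -0.8, -0.4]
opening: 0.385
```

play_rows:
  moves:
    - {"translation": [0.0591, -0.1423, 0], "dr": [0, 0, 0.3989]}
    - {"translation": [0.0591, -0.1423, 0], "dr": [0, 0, 0.3989]}
    - {"translation": [0.0591, -0.1423, 0], "dr": [0, 0, 0.3989]}
    - {"translation": [0.0591, -0.1423, 0], "dr": [0, 0, 0.3989]}
    - {"translation": [0.0591, -0.1423, 0], "dr": [0, 0, 0.3989]}

```text
time_s: 7.3
position: [537.9, -281.7, 59.2]
eef_rot: [[-0.441, 0.897, -0.0], [0.897, 0.441, 0.001], [0.001, 0.0, -1.0]]
ft_force: [0.0, 0.5, 0.0]
opening: 0.385
```

play_rows:
  moves:
    - {"translation": [-0.0355, -0.1499, 0], "dr": [0, 0, 0.3989]}
    - {"translation": [-0.0355, -0.1499, 0], "dr": [0, 0, 0.3989]}
    - {"translation": [-0.0355, -0.1499, 0], "dr": [0, 0, 0.3989]}
    - {"translation": [-0.0355, -0.1499, 0], "dr": [0, 0, 0.3989]}
    - {"translation": [-0.0355, -0.1499, 0], "dr": [0, 0, 0.3989]}

```text
time_s: 7.8
position: [443.8, -360.2, 59.1]
eef_rot: [[0.165, 0.986, 0.0], [0.986, -0.165, 0.001], [0.001, 0.0, -1.0]]
ft_force: [0.1, 0.1, -0.8]
opening: 0.384
```

play_rows:
  moves:
    - {"translation": [0, 0, 0], "dr": [0, 0, 0]}
    - {"translation": [0, 0, 0], "dr": [0, 0, 0]}
    - {"translation": [0, 0, 0], "dr": [0, 0, 0]}

```text
time_s: 8.1
position: [444.5, -359.5, 59.1]
eef_rot: [[0.162, 0.987, 0.0], [0.987, -0.162, 0.001], [0.001, -0.0, -1.0]]
ft_force: [-0.4, 0.0, -1.3]
opening: 0.385
```

Run:
```python
from wr import *
p,T,s=look('w2',1); print(s['opening'],s['ft_force'])
for r in regions_of(p,'slide_tray'): print(r['confidence'],r['region'].sum(),fit([(p,r['region'],T)],M['slide_tray'],(475,-367,-.163)))
for r in regions_of(p,'mailer'): print('m',r['confidence'],r['region'].sum(),r['point'])
```

```text
[ 444.5 -359.5   59.1] 80.66232095521994
0.38531473445531467 [-0.41009795  0.01517886 -1.27593566]
0.96 15524 (array([ 4.76386582e+02, -3.66528657e+02, -1.55692278e-01]), np.float64(0.42234096037601276))
m 0.9 10006 [320.3, 248.8]
```

View pics/w2.png

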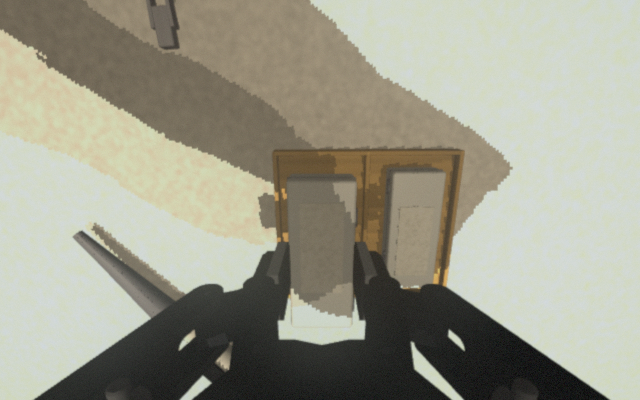

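play_rows:
  moves:
    - {"translation": [0, 0, 0.02], "dr": [0, 0, 0]}
    - {"translation": [0, 0, 0.038], "dr": [0, 0, 0]}
    - {"translation": [0, 0, 0.048], "dr": [0, 0, 0]}
    - {"translation": [0, 0, 0.053], "dr": [0, 0, 0]}
    - {"translation": [0, 0, 0.0557], "dr": [0, 0, 0]}

```text
time_s: 8.75
position: [443.9, -359.8, 14.4]
eef_rot: [[0.165, 0.986, -0.0], [0.986, -0.165, 0.001], [0.001, -0.0, -1.0]]
ft_force: [-0.0, 1.4, 8.9]
opening: 0.386
```

play_rows:
  moves:
    - {"translation": [0, 0, 0], "dr": [0, 0, 0]}
    - {"translation": [0, 0, 0], "dr": [0, 0, 0]}
    - {"translation": [0, 0, 0.0005], "dr": [0, 0, 0]}

```text
time_s: 9.05
position: [444.3, -360.3, 14.7]
eef_rot: [[0.165, 0.986, 0.001], [0.986, -0.165, 0.0], [0.0, 0.001, -1.0]]
ft_force: [-0.6, -0.7, -0.7]
opening: 0.383
```

play_rows:
  moves:
    - {"translation": [0, 0, 0.001], "dr": [0, 0, 0]}
    - {"translation": [0, 0, 0.002], "dr": [0, 0, 0]}
    - {"translation": [0, 0, 0.002], "dr": [0, 0, 0]}

```text
time_s: 9.35
position: [444.3, -360.2, 14.4]
eef_rot: [[0.165, 0.986, 0.001], [0.986, -0.165, -0.0], [0.0, 0.001, -1.0]]
ft_force: [-3.3, 2.2, 14.9]
opening: 0.384
```

play_rows:
  moves:
    - {"translation": [0, 0, 0], "dr": [0, 0, 0]}
    - {"translation": [0, 0, 0], "dr": [0, 0, 0]}
    - {"translation": [0, 0, 0], "dr": [0, 0, 0]}

```text
time_s: 9.65
position: [444.3, -360.2, 14.4]
eef_rot: [[0.165, 0.986, 0.001], [0.986, -0.165, -0.0], [0.0, 0.001, -1.0]]
ft_force: [-2.4, 3.9, 14.2]
opening: 0.382
```

play_rows:
  moves:
    - {"translation": [0, 0, -0.001], "dr": [0, 0, 0]}
    - {"translation": [0, 0, -0.001], "dr": [0, 0, 0]}
    - {"translation": [0, 0, -0.001], "dr": [0, 0, 0]}
    - {"translation": [0, 0, -0.001], "dr": [0, 0, 0]}
  gripper: 0.58

```text
time_s: 10.05
position: [443.8, -359.9, 13.2]
eef_rot: [[0.166, 0.986, -0.0], [0.986, -0.166, 0.001], [0.001, -0.0, -1.0]]
ft_force: [0.1, 0.2, -0.3]
opening: 0.582
```

play_rows:
  moves:
    - {"translation": [0, 0, -0.02], "dr": [0, 0, 0]}
    - {"translation": [0, 0, -0.06], "dr": [0, 0, 0]}
    - {"translation": [0, 0, -0.1], "dr": [0, 0, 0]}
    - {"translation": [0, 0, -0.12], "dr": [0, 0, 0]}
    - {"translation": [0, 0, -0.12], "dr": [0, 0, 0]}

```text
time_s: 10.55
position: [445.5, -361.4, 112.0]
eef_rot: [[0.166, 0.986, 0.004], [0.986, -0.166, -0.002], [-0.002, 0.004, -1.0]]
ft_force: [0.4, -0.9, -0.2]
opening: 0.585
```

Run:
```python
from plan import *
p=grab_frame('top'); V=[]
for n in ['side','top']:
    q=grab_frame(n)
    for r in regions_of(q,'mailer'):
        w=px2w(q,r['point'],20)
        if np.hypot(w[0]-444,w[1]+360)<25: V.append((q,r['region'],None)); print(n,fit(V[-1:],M['mailer']+[0,0,4],(444,-360,1.41)))
plan([(473,-173,110,93.3,2),(473,-173,25,93.3,1),(473,-173,0,93.3,3)])
```

```text
side (array([ 444.71267233, -357.34991267,    1.39967977]), np.float64(0.05716662705015452))
top (array([ 447.38847866, -356.0914214 ,    1.37604851]), np.float64(0.11507102630915356))
from [ 443.  -359.3  107.8] 80.5 t 10.8 open 0.577 q6 60.5 F [-0.5 -0.8  0.6]
 5 x {"translation": [0.2358, -0.0015, -0.0022], "dr": [-0.0014, -0.0015, -0.1425]}
 3 x {"translation": [0.0001, 0.0, 0.1062], "dr": [0.0, 0.0, 0.0]}
 4 x {"translation": [0.0, 0.0, 0.0313], "dr": [0.0, 0.0, 0.0]}
end [ 473.03 -172.96   -0.  ]
```

play_rows:
  moves:
    - {"translation": [0.2358, -0.0015, -0.0022], "dr": [0, 0, -0.1425]}
    - {"translation": [0.2358, -0.0015, -0.0022], "dr": [0, 0, -0.1425]}
    - {"translation": [0.2358, -0.0015, -0.0022], "dr": [0, 0, -0.1425]}
    - {"translation": [0.2358, -0.0015, -0.0022], "dr": [0, 0, -0.1425]}
    - {"translation": [0.2358, -0.0015, -0.0022], "dr": [0, 0, -0.1425]}
  gripper: 0.87

```text
time_s: 11.3
position: [473.3, -169.5, 110.2]
eef_rot: [[-0.063, 0.998, -0.002], [0.998, 0.063, 0.003], [0.003, -0.002, -1.0]]
ft_force: [-0.0, -2.0, 0.6]
opening: 0.872
```

play_rows:
  moves:
    - {"translation": [0, 0, 0], "dr": [0, 0, 0]}
    - {"translation": [0, 0, 0], "dr": [0, 0, 0]}

```text
time_s: 11.5
position: [473.6, -174.5, 110.8]
eef_rot: [[-0.057, 0.998, -0.001], [0.998, 0.057, 0.001], [0.001, -0.001, -1.0]]
ft_force: [0.3, 0.3, -0.4]
opening: 0.868
```

Run:
```python
from wr import *
p,T,s=look('w3',1)
for r in regions_of(p,'dish_1'): print(r['confidence'],r['region'].sum(),fit([(p,r['region'],T)],M['dish_1'],(473,-173),False))
plan([(473,-173,25,93.3,1),(473,-173,0,93.3,3)])
```

```text
[ 473.6 -174.5  110.8] 93.25992657833133
0.92 2975 (array([ 473.45303485, -174.19375092]), np.float64(0.049324662331165614))
from [ 473.6 -174.9  110.9] 93.2 t 11.6 open 0.87 q6 66.5 F [-0.  -0.5 -0.2]
 3 x {"translation": [0.0023, -0.0006, 0.1074], "dr": [-0.0003, -0.0005, -0.0011]}
 4 x {"translation": [0.0, 0.0, 0.0313], "dr": [0.0, 0.0, 0.0]}
end [ 4.7297e+02 -1.7304e+02 -1.0000e-02]
```

View pics/w3.png

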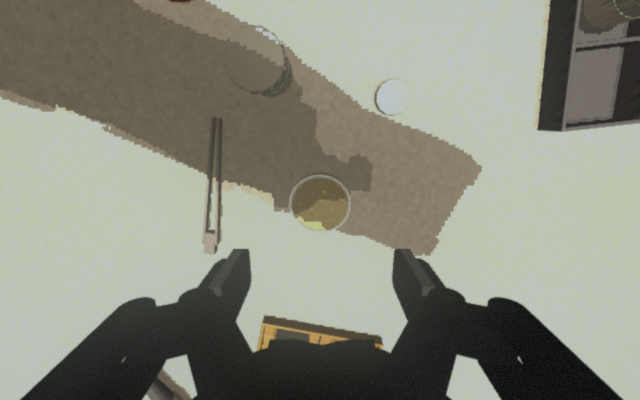

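play_rows:
  moves:
    - {"translation": [0, 0, 0.05], "dr": [0, 0, 0]}
    - {"translation": [0, 0, 0.1], "dr": [0, 0, 0]}
    - {"translation": [0, 0, 0.122], "dr": [0, 0, 0]}
    - {"translation": [0, 0, 0.132], "dr": [0, 0, 0]}
    - {"translation": [0, 0, 0.1375], "dr": [0, 0, 0]}

```text
time_s: 12.1
position: [473.5, -174.4, 0.7]
eef_rot: [[-0.056, 0.998, -0.001], [0.998, 0.056, 0.001], [0.001, -0.001, -1.0]]
ft_force: [0.1, 0.9, 0.1]
opening: 0.866
```

play_rows:
  moves:
    - {"translation": [0, 0, 0], "dr": [0, 0, 0]}
    - {"translation": [0, 0, 0.001], "dr": [0, 0, 0]}

```text
time_s: 12.3
position: [475.0, -174.3, 1.6]
eef_rot: [[-0.057, 0.998, 0.002], [0.998, 0.057, 0.0], [0.0, 0.002, -1.0]]
ft_force: [0.4, -0.1, -0.1]
opening: 0.867
```

play_rows:
  moves:
    - {"translation": [0, 0, 0], "dr": [0, 0, 0]}
    - {"translation": [0, 0, 0], "dr": [0, 0, 0]}
    - {"translation": [0, 0, 0], "dr": [0, 0, 0]}
    - {"translation": [0, 0, 0], "dr": [0, 0, 0]}
  gripper: 0
  squeeze: 40

```text
time_s: 12.7
position: [474.8, -174.0, 1.8]
eef_rot: [[-0.058, 0.998, 0.002], [0.998, 0.058, -0.0], [-0.0, 0.002, -1.0]]
ft_force: [-2.0, -0.1, 6.1]
opening: 0.621
```

play_rows:
  moves:
    - {"translation": [0, 0, -0.005], "dr": [0, 0, 0]}
    - {"translation": [0, 0, -0.012], "dr": [0, 0, 0]}
    - {"translation": [0, 0, -0.02], "dr": [0, 0, 0]}
    - {"translation": [0, 0, -0.02], "dr": [0, 0, 0]}

```text
time_s: 13.1
position: [474.8, -174.0, 17.7]
eef_rot: [[-0.058, 0.998, 0.002], [0.998, 0.058, 0.0], [0.0, 0.002, -1.0]]
ft_force: [-0.2, -0.4, -0.7]
opening: 0.622
```

Run:
```python
from wr import *
p,T,s=look('w4',1); print(s['opening'],s['ft_force'])
cv2.imwrite('pics/w4c.png',cv2.cvtColor(p['img'],cv2.COLOR_RGB2BGR)[160:400,160:480])
for r in regions_of(p,'dish_1'): print(r['confidence'],r['region'].sum(),r['point'])
```

```text
[ 474.8 -174.    17.7] 93.30255851797175
0.6218995226068681 [-0.16920349 -0.36552802 -0.70742057]
0.87 8443 [324.0, 262.8]
```

View pics/w4c.png

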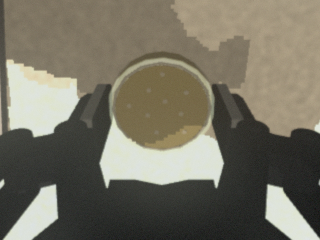

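Run:
```python
from plan import *
plan([(474.8,-174,115,93.3,0),(469.2,406.9,115,93.3,2),(469.2,406.9,15,93.3,1),(469.2,406.9,5,93.3,2)])
```

```text
from [ 474.2 -173.8   16.8] 93.3 t 13.2 open 0.625 q6 66.5 F [-0.2  0.4 -1.2]
 3 x {"translation": [-0.0002, 0.0008, -0.1227], "dr": [0.0004, -0.0003, 0.0]}
 5 x {"translation": [0.2418, 0.0116, 0.0], "dr": [0.0, 0.0, 0.0]}
 5 x {"translation": [0.2418, 0.0116, 0.0], "dr": [0.0, 0.0, 0.0]}
 5 x {"translation": [0.2417, 0.0116, 0.0], "dr": [0.0, 0.0, 0.0]}
 4 x {"translation": [0.0, 0.0, 0.125], "dr": [0.0, 0.0, 0.0]}
 3 x {"translation": [0.0, 0.0, 0.0125], "dr": [0.0, 0.0, 0.0]}
end [469.2 406.9   5. ]
```

play_rows:
  moves:
    - {"translation": [0, 0, -0.05], "dr": [0, 0, 0]}
    - {"translation": [0, 0, -0.1], "dr": [0, 0, 0]}
    - {"translation": [0, 0, -0.1227], "dr": [0, 0, 0]}
    - {"translation": [0, 0, -0.1227], "dr": [0, 0, 0]}

```text
time_s: 13.6
position: [476.1, -174.6, 117.5]
eef_rot: [[-0.058, 0.998, 0.005], [0.998, 0.058, -0.001], [-0.001, 0.005, -1.0]]
ft_force: [-0.2, -0.3, -0.6]
opening: 0.618
```

play_rows:
  moves:
    - {"translation": [0.04, 0.002, 0], "dr": [0, 0, 0]}
    - {"translation": [0.1, 0.005, 0], "dr": [0, 0, 0]}
    - {"translation": [0.16, 0.008, 0], "dr": [0, 0, 0]}
    - {"translation": [0.21, 0.01, 0], "dr": [0, 0, 0]}
    - {"translation": [0.2418, 0.0116, 0], "dr": [0, 0, 0]}

```text
time_s: 14.1
position: [470.6, 22.3, 113.4]
eef_rot: [[-0.059, 0.998, -0.002], [0.998, 0.059, 0.001], [0.001, -0.002, -1.0]]
ft_force: [0.3, -0.2, -0.3]
opening: 0.62
```

play_rows:
  moves:
    - {"translation": [0.2418, 0.0116, 0], "dr": [0, 0, 0]}
    - {"translation": [0.2418, 0.0116, 0], "dr": [0, 0, 0]}
    - {"translation": [0.2418, 0.0116, 0], "dr": [0, 0, 0]}
    - {"translation": [0.2418, 0.0116, 0], "dr": [0, 0, 0]}
    - {"translation": [0.2418, 0.0116, 0], "dr": [0, 0, 0]}

```text
time_s: 14.6
position: [469.5, 218.2, 113.7]
eef_rot: [[-0.064, 0.998, -0.001], [0.998, 0.064, 0.002], [0.002, -0.001, -1.0]]
ft_force: [0.7, -0.3, -1.1]
opening: 0.629
```

play_rows:
  moves:
    - {"translation": [0.06, 0.003, 0], "dr": [0, 0, 0]}
    - {"translation": [0.12, 0.006, 0], "dr": [0, 0, 0]}
    - {"translation": [0.17, 0.0085, 0], "dr": [0, 0, 0]}
    - {"translation": [0.215, 0.0105, 0], "dr": [0, 0, 0]}
    - {"translation": [0.2417, 0.0116, 0], "dr": [0, 0, 0]}

```text
time_s: 15.1
position: [467.7, 408.6, 113.4]
eef_rot: [[-0.059, 0.998, -0.001], [0.998, 0.059, -0.0], [0.0, -0.001, -1.0]]
ft_force: [0.3, -0.1, -0.6]
opening: 0.62
```

play_rows:
  moves:
    - {"translation": [0, 0, 0], "dr": [0, 0, 0]}
    - {"translation": [0, 0, 0.03], "dr": [0, 0, 0]}
    - {"translation": [0, 0, 0.07], "dr": [0, 0, 0]}
    - {"translation": [0, 0, 0.1], "dr": [0, 0, 0]}
    - {"translation": [0, 0, 0.115], "dr": [0, 0, 0]}

```text
time_s: 15.6
position: [466.7, 404.0, 19.8]
eef_rot: [[-0.056, 0.998, -0.004], [0.998, 0.056, -0.003], [-0.003, -0.004, -1.0]]
ft_force: [-0.2, -1.0, -0.1]
opening: 0.624
```

play_rows:
  moves:
    - {"translation": [0, 0, 0], "dr": [0, 0, 0]}
    - {"translation": [0, 0, 0], "dr": [0, 0, 0]}
    - {"translation": [0, 0, 0], "dr": [0, 0, 0]}

```text
time_s: 15.9
position: [469.4, 407.7, 24.6]
eef_rot: [[-0.057, 0.998, 0.002], [0.998, 0.057, 0.002], [0.002, 0.002, -1.0]]
ft_force: [-0.1, -0.2, -0.6]
opening: 0.623
```

Run:
```python
from plan import *
plan([(469.2,406.9,5,93.3,2)])
```

```text
from [469.4 407.7  24.6] 93.3 t 15.9 open 0.623 q6 127.7 F [-0.1 -0.2 -0.6]
 3 x {"translation": [-0.001, -0.0003, 0.0245], "dr": [0.0012, -0.0014, -0.0002]}
end [469.22 406.89   4.97]
```

Lower to z≈4.3, release and rise, then go on to dish A at the other side.

play_rows:
  moves:
    - {"translation": [0, 0, 0.01], "dr": [0, 0, 0]}
    - {"translation": [0, 0, 0.018], "dr": [0, 0, 0]}
    - {"translation": [0, 0, 0.023], "dr": [0, 0, 0]}
    - {"translation": [0, 0, 0.0255], "dr": [0, 0, 0]}
    - {"translation": [0, 0, 0.0255], "dr": [0, 0, 0]}

```text
time_s: 16.4
position: [468.2, 407.1, 4.7]
eef_rot: [[-0.058, 0.998, 0.0], [0.998, 0.058, 0.001], [0.001, 0.0, -1.0]]
ft_force: [-6.2, -4.0, 19.5]
opening: 0.619
```

play_rows:
  moves:
    - {"translation": [0, 0, 0], "dr": [0, 0, 0]}
    - {"translation": [0, 0, 0], "dr": [0, 0, 0]}

```text
time_s: 16.6
position: [468.1, 407.1, 4.7]
eef_rot: [[-0.058, 0.998, 0.0], [0.998, 0.058, 0.001], [0.001, 0.0, -1.0]]
ft_force: [-5.5, -5.7, 18.8]
opening: 0.624
```

play_rows:
  moves:
    - {"translation": [0, 0, -0.001], "dr": [0, 0, 0]}
    - {"translation": [0, 0, -0.001], "dr": [0, 0, 0]}
    - {"translation": [0, 0, -0.001], "dr": [0, 0, 0]}
    - {"translation": [0, 0, -0.001], "dr": [0, 0, 0]}
  gripper: 0.8

```text
time_s: 17.0
position: [468.1, 407.1, 3.1]
eef_rot: [[-0.058, 0.998, -0.0], [0.998, 0.058, 0.0], [0.0, -0.0, -1.0]]
ft_force: [-0.1, -0.5, 0.5]
opening: 0.799
```

play_rows:
  moves:
    - {"translation": [0, 0, -0.02], "dr": [0, 0, 0]}
    - {"translation": [0, 0, -0.06], "dr": [0, 0, 0]}
    - {"translation": [0, 0, -0.1], "dr": [0, 0, 0]}
    - {"translation": [0, 0, -0.12], "dr": [0, 0, 0]}
    - {"translation": [0, 0, -0.12], "dr": [0, 0, 0]}
  gripper: 0.87

```text
time_s: 17.5
position: [470.0, 408.5, 102.2]
eef_rot: [[-0.058, 0.998, 0.004], [0.998, 0.058, 0.004], [0.004, 0.004, -1.0]]
ft_force: [0.1, 1.0, 0.5]
opening: 0.874
```

Run:
```python
from wr import *
p,T,s=look('w5',1)
for r in regions_of(p,'dish_1'): print(r['confidence'],r['region'].sum(),fit([(p,r['region'],T)],M['dish_1']+[0,0,3],(469,407),False))
plan([(441.8,189.2,100,93.3,2),(441.8,189.2,0,93.3,2)])
```

```text
[470.  408.5 102.2] 93.2988890061335
0.67 3185 (array([469.62257003, 406.99289764]), np.float64(0.06305875427688457))
from [468.2 407.1  99. ] 93.3 t 17.6 open 0.868 q6 127.7 F [0.  0.  0.1]
 5 x {"translation": [-0.27, -0.0487, -0.0014], "dr": [0.0, -0.0005, 0.0]}
 5 x {"translation": [0.0, 0.0, 0.125], "dr": [0.0, 0.0, 0.0]}
end [441.79 189.17   0.  ]
```

play_rows:
  moves:
    - {"translation": [-0.06, -0.0108, 0], "dr": [0, 0, 0]}
    - {"translation": [-0.12, -0.0216, 0], "dr": [0, 0, 0]}
    - {"translation": [-0.18, -0.0325, 0], "dr": [0, 0, 0]}
    - {"translation": [-0.23, -0.0415, 0], "dr": [0, 0, 0]}
    - {"translation": [-0.27, -0.0487, 0], "dr": [0, 0, 0]}

```text
time_s: 18.1
position: [439.6, 186.5, 97.5]
eef_rot: [[-0.057, 0.998, -0.003], [0.998, 0.057, -0.001], [-0.001, -0.003, -1.0]]
ft_force: [1.0, 0.7, -0.8]
opening: 0.871
```

play_rows:
  moves:
    - {"translation": [0, 0, 0], "dr": [0, 0, 0]}
    - {"translation": [0, 0, 0], "dr": [0, 0, 0]}
    - {"translation": [0, 0, 0], "dr": [0, 0, 0]}

```text
time_s: 18.4
position: [441.8, 189.8, 98.7]
eef_rot: [[-0.058, 0.998, -0.001], [0.998, 0.058, 0.001], [0.001, -0.001, -1.0]]
ft_force: [-0.3, 1.2, 0.6]
opening: 0.868
```

Run:
```python
from wr import *
p,T,s=look('w6',1)
for r in regions_of(p,'dish_1'): print(r['confidence'],r['region'].sum(),fit([(p,r['region'],T)],M['dish_1'],(442,189),False))
plan([(441.8,189.2,0,93.3,2)])
```

```text
[441.8 189.8  98.7] 93.32717406886997
0.87 3259 (array([441.55441812, 187.53275067]), np.float64(0.04381008292360755))
from [441.9 190.1  98.9] 93.4 t 18.5 open 0.873 q6 109.9 F [ 0.5 -0.4  0.3]
 5 x {"translation": [-0.0013, -0.0001, 0.1236], "dr": [-0.0002, -0.0005, 0.0008]}
end [4.4184e+02 1.8918e+02 4.0000e-02]
```

play_rows:
  moves:
    - {"translation": [-0.002, 0, 0.045], "dr": [0, 0, 0]}
    - {"translation": [-0.002, 0, 0.09], "dr": [0, 0, 0]}
    - {"translation": [-0.002, 0, 0.11], "dr": [0, 0, 0]}
    - {"translation": [-0.002, 0, 0.118], "dr": [0, 0, 0]}
    - {"translation": [-0.002, 0, 0.1215], "dr": [0, 0, 0]}

```text
time_s: 19.0
position: [441.7, 188.3, 1.6]
eef_rot: [[-0.059, 0.998, -0.001], [0.998, 0.059, 0.0], [0.001, -0.001, -1.0]]
ft_force: [0.2, -0.1, 0.1]
opening: 0.868
```

play_rows:
  moves:
    - {"translation": [0, 0, 0], "dr": [0, 0, 0]}
    - {"translation": [0, 0, 0], "dr": [0, 0, 0]}

```text
time_s: 19.2
position: [442.9, 188.3, 3.1]
eef_rot: [[-0.058, 0.998, 0.002], [0.998, 0.058, 0.001], [0.001, 0.002, -1.0]]
ft_force: [0.2, 0.1, 0.1]
opening: 0.87
```

play_rows:
  moves:
    - {"translation": [0, 0, 0], "dr": [0, 0, 0]}
    - {"translation": [0, 0, 0], "dr": [0, 0, 0]}
    - {"translation": [0, 0, 0], "dr": [0, 0, 0]}
    - {"translation": [0, 0, 0], "dr": [0, 0, 0]}
  gripper: 0

```text
time_s: 19.6
position: [442.8, 188.1, 3.4]
eef_rot: [[-0.058, 0.998, 0.002], [0.998, 0.058, 0.002], [0.002, 0.002, -1.0]]
ft_force: [-1.7, -0.1, 6.6]
opening: 0.621
```

play_rows:
  moves:
    - {"translation": [0, 0, -0.005], "dr": [0, 0, 0]}
    - {"translation": [0, 0, -0.025], "dr": [0, 0, 0]}
    - {"translation": [0, 0, -0.05], "dr": [0, 0, 0]}
    - {"translation": [0, 0, -0.06], "dr": [0, 0, 0]}
    - {"translation": [0, 0, -0.06], "dr": [0, 0, 0]}

```text
time_s: 20.1
position: [443.2, 188.1, 51.4]
eef_rot: [[-0.057, 0.998, 0.003], [0.998, 0.057, 0.002], [0.002, 0.003, -1.0]]
ft_force: [0.3, 0.2, -0.3]
opening: 0.623
```

play_rows:
  moves:
    - {"translation": [0, 0, 0], "dr": [0, 0, 0]}
    - {"translation": [0, 0, 0], "dr": [0, 0, 0]}

```text
time_s: 20.3
position: [441.3, 187.4, 49.3]
eef_rot: [[-0.057, 0.998, -0.001], [0.998, 0.057, 0.0], [0.0, -0.001, -1.0]]
ft_force: [0.2, -0.6, -0.7]
opening: 0.619
```

Run:
```python
from wr import *
p,T,s=look('w7',1)
for r in regions_of(p,'dish_1'): print(r['confidence'],r['region'].sum(),r['point'])
plan([(473.8,327.1,50,93.3,2),(473.8,327.1,20,93.3,2)])
```

```text
[441.3 187.4  49.3] 93.29528121530673
0.94 8321 [325.7, 265.6]
from [441.3 187.4  49.3] 93.3 t 20.4 open 0.623 q6 109.7 F [-0.8 -0.3 -0.6]
 5 x {"translation": [0.172, 0.0506, -0.0008], "dr": [-0.0008, -0.0002, 0.0]}
 3 x {"translation": [0.0, 0.0, 0.0375], "dr": [0.0, 0.0, 0.0]}
end [473.79 327.11  19.97]
```

play_rows:
  moves:
    - {"translation": [0.04, 0.012, 0], "dr": [0, 0, 0]}
    - {"translation": [0.09, 0.0265, 0], "dr": [0, 0, 0]}
    - {"translation": [0.13, 0.0382, 0], "dr": [0, 0, 0]}
    - {"translation": [0.16, 0.047, 0], "dr": [0, 0, 0]}
    - {"translation": [0.172, 0.0506, 0], "dr": [0, 0, 0]}

```text
time_s: 20.9
position: [474.8, 329.5, 49.6]
eef_rot: [[-0.059, 0.998, 0.0], [0.998, 0.059, 0.001], [0.001, 0.0, -1.0]]
ft_force: [-0.5, -0.2, -0.7]
opening: 0.619
```

play_rows:
  moves:
    - {"translation": [0, 0, 0], "dr": [0, 0, 0]}
    - {"translation": [0, 0, 0.015], "dr": [0, 0, 0]}
    - {"translation": [0, 0, 0.03], "dr": [0, 0, 0]}
    - {"translation": [0, 0, 0.038], "dr": [0, 0, 0]}
    - {"translation": [0, 0, 0.038], "dr": [0, 0, 0]}

```text
time_s: 21.4
position: [473.1, 325.7, 18.1]
eef_rot: [[-0.057, 0.998, -0.003], [0.998, 0.057, -0.001], [-0.001, -0.003, -1.0]]
ft_force: [0.1, 0.6, 0.4]
opening: 0.617
```

play_rows:
  moves:
    - {"translation": [0, 0, 0], "dr": [0, 0, 0]}
    - {"translation": [0, 0, 0.006], "dr": [0, 0, 0]}
    - {"translation": [0, 0, 0.012], "dr": [0, 0, 0]}
    - {"translation": [0, 0, 0.0155], "dr": [0, 0, 0]}
    - {"translation": [0, 0, 0.0155], "dr": [0, 0, 0]}

```text
time_s: 21.9
position: [474.1, 327.2, 6.9]
eef_rot: [[-0.058, 0.998, -0.001], [0.998, 0.058, 0.0], [0.0, -0.001, -1.0]]
ft_force: [0.4, -0.6, -0.8]
opening: 0.617
```

play_rows:
  moves:
    - {"translation": [0, 0, 0], "dr": [0, 0, 0]}
    - {"translation": [0, 0, 0.001], "dr": [0, 0, 0]}

```text
time_s: 22.1
position: [474.6, 327.6, 6.9]
eef_rot: [[-0.058, 0.998, 0.0], [0.998, 0.058, 0.001], [0.001, 0.0, -1.0]]
ft_force: [-0.0, -0.3, -0.6]
opening: 0.62
```

play_rows:
  moves:
    - {"translation": [0, 0, 0.001], "dr": [0, 0, 0]}
    - {"translation": [0, 0, 0.002], "dr": [0, 0, 0]}
    - {"translation": [0, 0, 0.002], "dr": [0, 0, 0]}
    - {"translation": [0, 0, 0.002], "dr": [0, 0, 0]}

```text
time_s: 22.5
position: [474.7, 327.6, 6.4]
eef_rot: [[-0.058, 0.998, 0.001], [0.998, 0.058, 0.001], [0.001, 0.001, -1.0]]
ft_force: [-3.6, -2.2, 10.1]
opening: 0.615
```

play_rows:
  moves:
    - {"translation": [0, 0, -0.001], "dr": [0, 0, 0]}
    - {"translation": [0, 0, -0.001], "dr": [0, 0, 0]}
    - {"translation": [0, 0, -0.001], "dr": [0, 0, 0]}
    - {"translation": [0, 0, -0.001], "dr": [0, 0, 0]}
  gripper: 0.8

```text
time_s: 22.9
position: [474.4, 327.4, 5.7]
eef_rot: [[-0.058, 0.998, -0.0], [0.998, 0.058, 0.001], [0.001, -0.0, -1.0]]
ft_force: [0.4, -0.7, -0.0]
opening: 0.799
```

play_rows:
  moves:
    - {"translation": [0, 0, -0.02], "dr": [0, 0, 0]}
    - {"translation": [0, 0, -0.06], "dr": [0, 0, 0]}
    - {"translation": [0, 0, -0.11], "dr": [0, 0, 0]}
    - {"translation": [0, 0, -0.15], "dr": [0, 0, 0]}
    - {"translation": [0, 0, -0.15], "dr": [0, 0, 0]}

```text
time_s: 23.4
position: [477.4, 329.3, 130.8]
eef_rot: [[-0.058, 0.998, 0.007], [0.998, 0.058, 0.005], [0.005, 0.007, -1.0]]
ft_force: [0.5, 0.5, -0.1]
opening: 0.797
```

play_rows:
  moves:
    - {"translation": [0, 0, 0], "dr": [0, 0, 0]}
    - {"translation": [0, 0, 0], "dr": [0, 0, 0]}

```text
time_s: 23.6
position: [473.7, 326.8, 124.6]
eef_rot: [[-0.058, 0.998, -0.002], [0.998, 0.058, -0.0], [-0.0, -0.002, -1.0]]
ft_force: [-0.0, 0.7, -0.3]
opening: 0.8
```

Run:
```python
from wr import *
p,T,s=look('w8',1)
for r in regions_of(p,'dish_1'): print(r['confidence'],r['region'].sum(),fit([(p,r['region'],T)],M['dish_1']+[0,0,3],px2w(p,r['point'],10,T)[:2],False))
plan([(492.7,66.7,126,99.3,2),(492.7,66.7,28,99.3,2)])
```

```text
[473.7 326.8 124.6] 93.29931668027297
0.94 2764 (array([476.15082392, 327.16661355]), np.float64(0.04371726615591054))
0.6 3610 (array([469.64892829, 408.10255974]), np.float64(0.020138237050942864))
from [473.5 326.7 124.3] 93.3 t 23.7 open 0.802 q6 121.3 F [ 0.6 -0.2  0.5]
 3 x {"translation": [-0.1629, 0.0026, -0.001], "dr": [-0.0015, 0.0004, -0.0333]}
 5 x {"translation": [-0.1628, -0.0058, -0.0011], "dr": [0.0, 0.0, -0.0334]}
 5 x {"translation": [0.0, 0.0, 0.1225], "dr": [0.0, 0.0, 0.0]}
end [492.73  66.71  28.04]
```

play_rows:
  moves:
    - {"translation": [-0.05, 0.001, 0], "dr": [0, 0, -0.0333]}
    - {"translation": [-0.1, 0.002, 0], "dr": [0, 0, -0.0333]}
    - {"translation": [-0.1629, 0.0026, -0.001], "dr": [0, 0, -0.0333]}
    - {"translation": [-0.1629, 0.0026, -0.001], "dr": [0, 0, -0.0333]}
  gripper: 0.75

```text
time_s: 24.1
position: [482.8, 192.2, 125.2]
eef_rot: [[-0.104, 0.995, -0.003], [0.995, 0.104, -0.003], [-0.002, -0.003, -1.0]]
ft_force: [-0.8, 0.6, 0.1]
opening: 0.752
```

play_rows:
  moves:
    - {"translation": [-0.05, -0.0018, 0], "dr": [0, 0, -0.0334]}
    - {"translation": [-0.1, -0.0036, 0], "dr": [0, 0, -0.0334]}
    - {"translation": [-0.14, -0.005, 0], "dr": [0, 0, -0.0334]}
    - {"translation": [-0.1628, -0.0058, -0.0011], "dr": [0, 0, -0.0334]}
    - {"translation": [-0.1628, -0.0058, -0.0011], "dr": [0, 0, -0.0334]}

```text
time_s: 24.6
position: [493.3, 65.7, 126.5]
eef_rot: [[-0.159, 0.987, -0.001], [0.987, 0.159, 0.0], [0.0, -0.001, -1.0]]
ft_force: [-0.1, 0.3, 1.2]
opening: 0.751
```

play_rows:
  moves:
    - {"translation": [0, 0, 0], "dr": [0, 0, 0]}
    - {"translation": [0, 0, 0], "dr": [0, 0, 0]}

```text
time_s: 24.8
position: [493.5, 68.3, 126.9]
eef_rot: [[-0.163, 0.987, -0.001], [0.987, 0.163, 0.001], [0.001, -0.001, -1.0]]
ft_force: [0.2, -0.4, -0.5]
opening: 0.751
```

Run:
```python
from wr import *
p,T,s=look('w9',1)
for r in regions_of(p,'pot_1'): print(r['confidence'],r['region'].sum(),fit([(p,r['region'],T)],M['pot_1'],px2w(p,r['point'],40,T)[:2],False))
plan([(492.7,66.7,28,99.3,2)])
```

```text
[493.5  68.3 126.9] 99.35881255424283
0.83 3759 (array([647.88023915, 138.02178369]), np.float64(0.05280444669024764))
from [493.5  68.4 127.1] 99.4 t 24.9 open 0.751 q6 88.5 F [-0.4 -0.1  0.2]
 5 x {"translation": [-0.002, -0.0013, 0.1239], "dr": [-0.0002, -0.0006, 0.001]}
end [492.72  66.73  27.96]
```

View pics/w9.png

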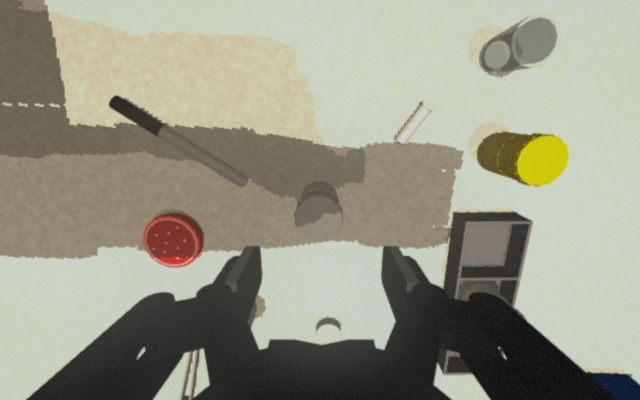

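play_rows:
  moves:
    - {"translation": [-0.002, -0.001, 0.04], "dr": [0, 0, 0]}
    - {"translation": [-0.002, -0.001, 0.08], "dr": [0, 0, 0]}
    - {"translation": [-0.002, -0.001, 0.108], "dr": [0, 0, 0]}
    - {"translation": [-0.002, -0.001, 0.1239], "dr": [0, 0, 0]}
    - {"translation": [-0.002, -0.001, 0.1239], "dr": [0, 0, 0]}

```text
time_s: 25.4
position: [491.7, 66.1, 26.7]
eef_rot: [[-0.163, 0.987, -0.003], [0.987, 0.163, 0.0], [0.001, -0.003, -1.0]]
ft_force: [0.3, 0.3, -0.5]
opening: 0.752
```

play_rows:
  moves:
    - {"translation": [0, 0, 0], "dr": [0, 0, 0]}
    - {"translation": [0, 0, 0], "dr": [0, 0, 0]}
    - {"translation": [0, 0, 0], "dr": [0, 0, 0]}

```text
time_s: 25.7
position: [494.3, 65.9, 29.4]
eef_rot: [[-0.162, 0.987, 0.002], [0.987, 0.162, 0.001], [0.001, 0.002, -1.0]]
ft_force: [0.3, 0.3, -0.3]
opening: 0.75
```

play_rows:
  moves:
    - {"translation": [0, 0, 0], "dr": [0, 0, 0]}
    - {"translation": [0, 0, 0], "dr": [0, 0, 0]}
    - {"translation": [0, 0, 0], "dr": [0, 0, 0]}
    - {"translation": [0, 0, 0], "dr": [0, 0, 0]}
    - {"translation": [0, 0, 0], "dr": [0, 0, 0]}
  gripper: 0
  squeeze: 40

```text
time_s: 26.2
position: [493.6, 65.8, 28.8]
eef_rot: [[-0.162, 0.987, 0.001], [0.987, 0.162, 0.001], [0.001, 0.001, -1.0]]
ft_force: [-2.0, 0.2, 5.6]
opening: 0.43
```

play_rows:
  moves:
    - {"translation": [0, 0, -0.005], "dr": [0, 0, 0]}
    - {"translation": [0, 0, -0.03], "dr": [0, 0, 0]}
    - {"translation": [0, 0, -0.06], "dr": [0, 0, 0]}
    - {"translation": [0, 0, -0.08], "dr": [0, 0, 0]}
    - {"translation": [0, 0, -0.08], "dr": [0, 0, 0]}

```text
time_s: 26.7
position: [494.9, 65.9, 94.3]
eef_rot: [[-0.162, 0.987, 0.004], [0.987, 0.162, 0.001], [0.001, 0.004, -1.0]]
ft_force: [0.2, 0.0, 0.4]
opening: 0.431
```

play_rows:
  moves:
    - {"translation": [0, 0, 0], "dr": [0, 0, 0]}
    - {"translation": [0, 0, 0], "dr": [0, 0, 0]}

```text
time_s: 26.9
position: [492.3, 65.6, 91.1]
eef_rot: [[-0.162, 0.987, -0.002], [0.987, 0.162, 0.001], [0.001, -0.002, -1.0]]
ft_force: [0.1, -0.4, -0.5]
opening: 0.432
```

Run:
```python
from wr import *
p,T,s=look('w10',1)
cv2.imwrite('pics/w10c.png',cv2.cvtColor(p['img'],cv2.COLOR_RGB2BGR)[140:400,120:520])
plan([(661.1,49.5,93,99.3,3),(661.1,49.5,45,99.3,2)])
```

```text
[492.3  65.6  91.1] 99.29966840093516
from [492.1  65.6  91. ] 99.3 t 26.95 open 0.432 q6 88.3 F [ 0.3 -0.1 -0.9]
 5 x {"translation": [-0.0539, 0.2052, -0.0029], "dr": [-0.0013, -0.0005, 0.0]}
 3 x {"translation": [0.0, 0.0, 0.06], "dr": [0.0, 0.0, 0.0]}
end [661.12  49.54  44.98]
```

View pics/w10c.png

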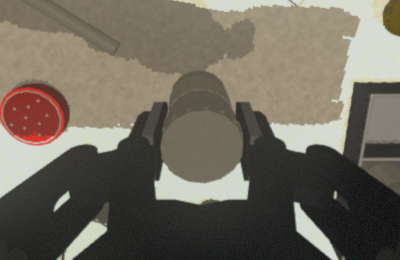

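play_rows:
  moves:
    - {"translation": [-0.011, 0.042, 0], "dr": [0, 0, 0]}
    - {"translation": [-0.026, 0.1, 0], "dr": [0, 0, 0]}
    - {"translation": [-0.04, 0.152, 0], "dr": [0, 0, 0]}
    - {"translation": [-0.049, 0.187, 0], "dr": [0, 0, 0]}
    - {"translation": [-0.0539, 0.205, 0], "dr": [0, 0, 0]}

```text
time_s: 27.45
position: [663.9, 49.2, 90.5]
eef_rot: [[-0.161, 0.987, -0.001], [0.987, 0.161, 0.001], [0.001, -0.0, -1.0]]
ft_force: [0.0, 0.7, -0.8]
opening: 0.43
```

play_rows:
  moves:
    - {"translation": [0, 0, 0], "dr": [0, 0, 0]}
    - {"translation": [0, 0, 0], "dr": [0, 0, 0]}
    - {"translation": [0, 0, 0], "dr": [0, 0, 0]}
    - {"translation": [0, 0, 0], "dr": [0, 0, 0]}

```text
time_s: 27.85
position: [660.9, 49.8, 92.1]
eef_rot: [[-0.162, 0.987, -0.001], [0.987, 0.162, 0.001], [0.001, -0.001, -1.0]]
ft_force: [-0.5, 0.6, 0.1]
opening: 0.428
```

Run:
```python
from wr import *
p,T,s=look('w11',1)
plan([(661.1,49.5,45,99.3,2)])
```

```text
[660.9  49.8  92.1] 99.3181692286893
from [661.1  49.8  92.3] 99.3 t 27.9 open 0.429 q6 85.0 F [-1.1 -0.5 -0.5]
 3 x {"translation": [-0.0004, -0.0001, 0.0592], "dr": [-0.0001, -0.0005, 0.0002]}
end [661.09  49.51  44.99]
```

View pics/w11.png

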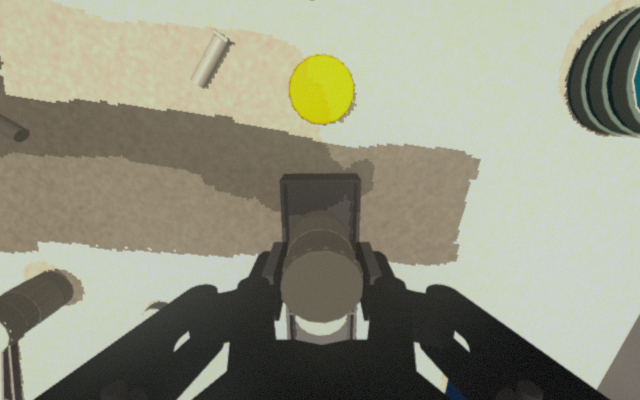

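play_rows:
  moves:
    - {"translation": [0, 0, 0.015], "dr": [0, 0, 0]}
    - {"translation": [0, 0, 0.035], "dr": [0, 0, 0]}
    - {"translation": [0, 0, 0.053], "dr": [0, 0, 0]}
    - {"translation": [0, 0, 0.062], "dr": [0, 0, 0]}
    - {"translation": [0, 0, 0.066], "dr": [0, 0, 0]}

```text
time_s: 28.4
position: [660.9, 49.6, 37.9]
eef_rot: [[-0.162, 0.987, -0.002], [0.987, 0.162, 0.001], [0.001, -0.002, -1.0]]
ft_force: [-0.9, -0.2, -0.7]
opening: 0.428
```

play_rows:
  moves:
    - {"translation": [0, 0, 0], "dr": [0, 0, 0]}
    - {"translation": [0, 0, 0.003], "dr": [0, 0, 0]}
    - {"translation": [0, 0, 0.006], "dr": [0, 0, 0]}
    - {"translation": [0, 0, 0.008], "dr": [0, 0, 0]}
    - {"translation": [0, 0, 0.008], "dr": [0, 0, 0]}

```text
time_s: 28.9
position: [662.2, 49.7, 33.1]
eef_rot: [[-0.162, 0.987, 0.0], [0.987, 0.162, 0.001], [0.001, 0.001, -1.0]]
ft_force: [1.0, -0.6, 0.1]
opening: 0.429
```

play_rows:
  moves:
    - {"translation": [0, 0, 0], "dr": [0, 0, 0]}
    - {"translation": [0, 0, 0.001], "dr": [0, 0, 0]}
    - {"translation": [0, 0, 0.001], "dr": [0, 0, 0]}

```text
time_s: 29.2
position: [662.1, 49.7, 32.9]
eef_rot: [[-0.162, 0.987, 0.0], [0.987, 0.162, 0.001], [0.001, 0.0, -1.0]]
ft_force: [-1.7, 0.3, 5.0]
opening: 0.425
```

play_rows:
  moves:
    - {"translation": [0, 0, 0], "dr": [0, 0, 0]}
    - {"translation": [0, 0, 0], "dr": [0, 0, 0]}
    - {"translation": [0, 0, 0], "dr": [0, 0, 0]}
    - {"translation": [0, 0, 0], "dr": [0, 0, 0]}
  gripper: 0.65

```text
time_s: 29.6
position: [661.9, 49.7, 32.0]
eef_rot: [[-0.162, 0.987, -0.0], [0.987, 0.162, 0.001], [0.001, -0.0, -1.0]]
ft_force: [-0.1, 0.3, -0.7]
opening: 0.651
```

play_rows:
  moves:
    - {"translation": [0, 0, -0.02], "dr": [0, 0, 0]}
    - {"translation": [0, 0, -0.06], "dr": [0, 0, 0]}
    - {"translation": [0, 0, -0.1], "dr": [0, 0, 0]}
    - {"translation": [0, 0, -0.12], "dr": [0, 0, 0]}
    - {"translation": [0, 0, -0.12], "dr": [0, 0, 0]}

```text
time_s: 30.1
position: [664.2, 49.8, 131.3]
eef_rot: [[-0.162, 0.987, 0.005], [0.987, 0.162, 0.001], [0.0, 0.006, -1.0]]
ft_force: [0.1, 0.5, -0.2]
opening: 0.653
```

play_rows:
  moves:
    - {"translation": [0, 0, 0], "dr": [0, 0, 0]}
    - {"translation": [0, 0, 0], "dr": [0, 0, 0]}
  gripper: 0.75

```text
time_s: 30.3
position: [660.8, 49.5, 126.4]
eef_rot: [[-0.162, 0.987, -0.003], [0.987, 0.162, 0.001], [0.001, -0.002, -1.0]]
ft_force: [0.1, 0.8, -0.5]
opening: 0.75
```

Run:
```python
from wr import *
p,T,s=look('w12',1)
for r in regions_of(p,'pot_1'):
    w=px2w(p,r['point'],50,T); print(r['confidence'],r['region'].sum(),fit([(p,r['region'],T)],M['pot_1']+[0,0,4],w[:2],False))
plan([(427,-68.8,126,99.3,3),(427,-68.8,28,99.3,2)])
```

```text
[660.8  49.5 126.4] 99.3019237998239
0.95 2299 (array([661.54075931,  50.60608878]), np.float64(0.04996495963869496))
0.76 2540 (array([647.95102179, 137.53020075]), np.float64(0.04823799915536575))
from [660.9  49.5 126.4] 99.3 t 30.4 open 0.748 q6 85.0 F [ 0.4 -0.   0.4]
 3 x {"translation": [-0.0494, -0.1562, 0.0006], "dr": [-0.0017, -0.0006, 0.0]}
 5 x {"translation": [-0.0493, -0.1562, 0.0003], "dr": [0.0, 0.0, 0.0]}
 5 x {"translation": [0.0, 0.0, 0.1225], "dr": [0.0, 0.0, 0.0]}
end [427.01 -68.77  28.  ]
```

play_rows:
  moves:
    - {"translation": [-0.0158, -0.05, 0], "dr": [0, 0, 0]}
    - {"translation": [-0.0316, -0.1, 0], "dr": [0, 0, 0]}
    - {"translation": [-0.0494, -0.1562, 0], "dr": [0, 0, 0]}
    - {"translation": [-0.0494, -0.1562, 0], "dr": [0, 0, 0]}

```text
time_s: 30.8
position: [537.0, -11.3, 125.6]
eef_rot: [[-0.159, 0.987, -0.01], [0.987, 0.159, 0.0], [0.002, -0.009, -1.0]]
ft_force: [-0.9, 0.5, -0.1]
opening: 0.749
```

play_rows:
  moves:
    - {"translation": [-0.0158, -0.05, 0], "dr": [0, 0, 0]}
    - {"translation": [-0.0316, -0.1, 0], "dr": [0, 0, 0]}
    - {"translation": [-0.0435, -0.138, 0], "dr": [0, 0, 0]}
    - {"translation": [-0.0493, -0.1562, 0], "dr": [0, 0, 0]}
    - {"translation": [-0.0493, -0.1562, 0], "dr": [0, 0, 0]}

```text
time_s: 31.3
position: [426.7, -69.1, 127.8]
eef_rot: [[-0.16, 0.987, -0.001], [0.987, 0.16, 0.001], [0.001, -0.001, -1.0]]
ft_force: [0.6, 0.6, -0.4]
opening: 0.751
```

play_rows:
  moves:
    - {"translation": [0, 0, 0], "dr": [0, 0, 0]}
    - {"translation": [0, 0, 0], "dr": [0, 0, 0]}
    - {"translation": [0, 0, 0], "dr": [0, 0, 0]}

```text
time_s: 31.6
position: [429.3, -68.4, 128.1]
eef_rot: [[-0.162, 0.987, 0.0], [0.987, 0.162, 0.001], [0.001, 0.001, -1.0]]
ft_force: [-0.2, -0.1, 0.7]
opening: 0.748
```

Run:
```python
from wr import *
p,T,s=look('w13',1)
for r in regions_of(p,'pot_1'):
    w=px2w(p,r['point'],40,T); print(r['confidence'],r['region'].sum(),r['point'],fit([(p,r['region'],T)],M['pot_1'],w[:2],False))
plan([(427,-68.8,28,99.3,2)])
```

```text
[429.3 -68.4 128.1] 99.35128217415605
0.88 684 [624.6, 7.8] (array([649.68510696, 138.91140961]), np.float64(0.015848578156131166))
0.62 2228 [615.2, 113.4] (array([671.91948043,  52.71516051]), np.float64(0.08158768159312257))
from [428.8 -68.4 128. ] 99.3 t 31.7 open 0.75 q6 71.6 F [-0.2  0.6  0.7]
 5 x {"translation": [-0.0003, -0.0023, 0.125], "dr": [0.0001, -0.0005, 0.0005]}
end [427.01 -68.82  27.97]
```

play_rows:
  moves:
    - {"translation": [0, -0.002, 0.04], "dr": [0, 0, 0]}
    - {"translation": [0, -0.002, 0.08], "dr": [0, 0, 0]}
    - {"translation": [0, -0.002, 0.108], "dr": [0, 0, 0]}
    - {"translation": [0, -0.002, 0.125], "dr": [0, 0, 0]}
    - {"translation": [0, -0.002, 0.125], "dr": [0, 0, 0]}

```text
time_s: 32.2
position: [425.0, -68.4, 26.3]
eef_rot: [[-0.162, 0.987, -0.004], [0.987, 0.162, 0.001], [0.002, -0.004, -1.0]]
ft_force: [-0.3, 0.4, 0.3]
opening: 0.751
```

play_rows:
  moves:
    - {"translation": [0, 0, 0], "dr": [0, 0, 0]}
    - {"translation": [0, 0, 0], "dr": [0, 0, 0]}
    - {"translation": [0, 0, 0], "dr": [0, 0, 0]}

```text
time_s: 32.5
position: [427.6, -69.0, 29.0]
eef_rot: [[-0.162, 0.987, 0.002], [0.987, 0.162, 0.0], [0.0, 0.002, -1.0]]
ft_force: [0.3, -0.2, -0.1]
opening: 0.749
```

play_rows:
  moves:
    - {"translation": [0, 0, 0], "dr": [0, 0, 0]}
    - {"translation": [0, 0, 0], "dr": [0, 0, 0]}
    - {"translation": [0, 0, 0], "dr": [0, 0, 0]}
    - {"translation": [0, 0, 0], "dr": [0, 0, 0]}
    - {"translation": [0, 0, 0], "dr": [0, 0, 0]}
  gripper: 0
  squeeze: 40

```text
time_s: 33.0
position: [427.0, -69.0, 28.7]
eef_rot: [[-0.162, 0.987, 0.001], [0.987, 0.162, 0.001], [0.0, 0.001, -1.0]]
ft_force: [-1.1, -0.6, 5.8]
opening: 0.432
```

play_rows:
  moves:
    - {"translation": [0, 0, -0.005], "dr": [0, 0, 0]}
    - {"translation": [0, 0, -0.03], "dr": [0, 0, 0]}
    - {"translation": [0, 0, -0.06], "dr": [0, 0, 0]}
    - {"translation": [0, 0, -0.08], "dr": [0, 0, 0]}
    - {"translation": [0, 0, -0.08], "dr": [0, 0, 0]}

```text
time_s: 33.5
position: [428.4, -69.2, 94.2]
eef_rot: [[-0.162, 0.987, 0.004], [0.987, 0.162, 0.0], [-0.001, 0.004, -1.0]]
ft_force: [-0.2, -0.9, 0.1]
opening: 0.429
```

play_rows:
  moves:
    - {"translation": [0, 0, 0], "dr": [0, 0, 0]}
    - {"translation": [0, 0, 0], "dr": [0, 0, 0]}

```text
time_s: 33.7
position: [425.7, -68.8, 91.1]
eef_rot: [[-0.162, 0.987, -0.002], [0.987, 0.162, 0.001], [0.001, -0.001, -1.0]]
ft_force: [0.6, -0.3, -0.5]
opening: 0.429
```

Run:
```python
from wr import *
p,T,s=look('w14',1)
cv2.imwrite('pics/w14c.png',cv2.cvtColor(p['img'],cv2.COLOR_RGB2BGR)[140:400,120:520])
plan([(679.9,-64.9,93,99.3,3)])
```

```text
[425.7 -68.8  91.1] 99.30079104970828
from [425.6 -68.8  91.1] 99.3 t 33.75 open 0.429 q6 71.5 F [-0.3 -0.1 -0.2]
 3 x {"translation": [-0.0233, 0.1573, -0.0015], "dr": [-0.0011, -0.0009, 0.0]}
 5 x {"translation": [-0.0233, 0.1572, -0.0012], "dr": [0.0, 0.0, 0.0]}
end [679.89 -64.9   93.  ]
```

View pics/w14c.png

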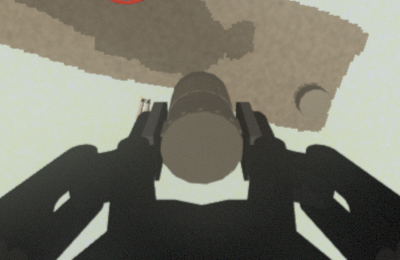

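play_rows:
  moves:
    - {"translation": [-0.0062, 0.042, 0], "dr": [0, 0, 0]}
    - {"translation": [-0.0148, 0.1, 0], "dr": [0, 0, 0]}
    - {"translation": [-0.0233, 0.1573, 0], "dr": [0, 0, 0]}
    - {"translation": [-0.0233, 0.1573, 0], "dr": [0, 0, 0]}

```text
time_s: 34.15
position: [559.2, -67.0, 90.8]
eef_rot: [[-0.162, 0.987, 0.003], [0.987, 0.162, 0.001], [0.0, 0.003, -1.0]]
ft_force: [0.3, -0.5, -0.1]
opening: 0.428
```

play_rows:
  moves:
    - {"translation": [-0.0062, 0.042, 0], "dr": [0, 0, 0]}
    - {"translation": [-0.0148, 0.1, 0], "dr": [0, 0, 0]}
    - {"translation": [-0.0205, 0.138, 0], "dr": [0, 0, 0]}
    - {"translation": [-0.0233, 0.156, 0], "dr": [0, 0, 0]}
    - {"translation": [-0.0233, 0.156, 0], "dr": [0, 0, 0]}

```text
time_s: 34.65
position: [680.7, -65.0, 90.3]
eef_rot: [[-0.162, 0.987, -0.001], [0.987, 0.162, 0.001], [0.001, -0.001, -1.0]]
ft_force: [-0.5, 0.7, -0.9]
opening: 0.43
```

play_rows:
  moves:
    - {"translation": [0, 0, 0], "dr": [0, 0, 0]}
    - {"translation": [0, 0, 0], "dr": [0, 0, 0]}
    - {"translation": [0, 0, 0], "dr": [0, 0, 0]}
    - {"translation": [0, 0, 0], "dr": [0, 0, 0]}

```text
time_s: 35.05
position: [679.2, -65.3, 92.4]
eef_rot: [[-0.162, 0.987, -0.0], [0.987, 0.162, 0.001], [0.001, 0.0, -1.0]]
ft_force: [-0.7, -0.1, -1.7]
opening: 0.432
```

Run:
```python
from plan import *
plan([(679.9,-64.9,33,99.3,3)])
```

```text
from [679.2 -65.3  92.4] 99.3 t 35.05 open 0.432 q6 75.2 F [-0.7 -0.1 -1.7]
 5 x {"translation": [0.0003, 0.0009, 0.0742], "dr": [0.0, -0.0005, -0.0001]}
end [679.9  -64.86  33.01]
```

play_rows:
  moves:
    - {"translation": [0, 0.0005, 0.015], "dr": [0, 0, 0]}
    - {"translation": [0, 0.0005, 0.035], "dr": [0, 0, 0]}
    - {"translation": [0, 0.0005, 0.053], "dr": [0, 0, 0]}
    - {"translation": [0, 0.0005, 0.062], "dr": [0, 0, 0]}
    - {"translation": [0, 0.0005, 0.066], "dr": [0, 0, 0]}

```text
time_s: 35.55
position: [679.2, -65.0, 37.7]
eef_rot: [[-0.162, 0.987, -0.002], [0.987, 0.162, 0.001], [0.001, -0.002, -1.0]]
ft_force: [-0.6, -0.2, -0.3]
opening: 0.431
```

play_rows:
  moves:
    - {"translation": [0, 0, 0], "dr": [0, 0, 0]}
    - {"translation": [0, 0, 0.003], "dr": [0, 0, 0]}
    - {"translation": [0, 0, 0.006], "dr": [0, 0, 0]}
    - {"translation": [0, 0, 0.008], "dr": [0, 0, 0]}
    - {"translation": [0, 0, 0.008], "dr": [0, 0, 0]}

```text
time_s: 36.05
position: [680.5, -65.1, 33.0]
eef_rot: [[-0.162, 0.987, 0.0], [0.987, 0.162, 0.001], [0.001, 0.0, -1.0]]
ft_force: [-0.1, 0.7, -1.6]
opening: 0.427
```

play_rows:
  moves:
    - {"translation": [0, 0, 0], "dr": [0, 0, 0]}
    - {"translation": [0, 0, 0.001], "dr": [0, 0, 0]}
    - {"translation": [0, 0, 0.001], "dr": [0, 0, 0]}

```text
time_s: 36.35
position: [680.5, -65.2, 32.8]
eef_rot: [[-0.162, 0.987, 0.001], [0.987, 0.162, 0.001], [0.001, 0.001, -1.0]]
ft_force: [-2.4, -0.5, 4.3]
opening: 0.429
```

play_rows:
  moves:
    - {"translation": [0, 0, 0], "dr": [0, 0, 0]}
    - {"translation": [0, 0, 0], "dr": [0, 0, 0]}
    - {"translation": [0, 0, 0], "dr": [0, 0, 0]}
    - {"translation": [0, 0, 0], "dr": [0, 0, 0]}
  gripper: 0.65

```text
time_s: 36.75
position: [680.2, -65.1, 31.9]
eef_rot: [[-0.162, 0.987, -0.0], [0.987, 0.162, 0.001], [0.001, -0.0, -1.0]]
ft_force: [-0.4, 1.2, -0.1]
opening: 0.65
```

play_rows:
  moves:
    - {"translation": [0, 0, -0.02], "dr": [0, 0, 0]}
    - {"translation": [0, 0, -0.06], "dr": [0, 0, 0]}
    - {"translation": [0, 0, -0.11], "dr": [0, 0, 0]}
    - {"translation": [0, 0, -0.16], "dr": [0, 0, 0]}
    - {"translation": [0, 0, -0.2], "dr": [0, 0, 0]}

```text
time_s: 37.25
position: [681.0, -65.3, 196.2]
eef_rot: [[-0.162, 0.987, 0.003], [0.987, 0.162, 0.0], [-0.0, 0.003, -1.0]]
ft_force: [0.6, -0.5, -0.4]
opening: 0.649
```

play_rows:
  moves:
    - {"translation": [0, -0.05, 0], "dr": [0, 0, 0]}
    - {"translation": [0, -0.11, 0], "dr": [0, 0, 0]}
    - {"translation": [0, -0.17, 0], "dr": [0, 0, 0]}
    - {"translation": [0, -0.22, 0], "dr": [0, 0, 0]}
    - {"translation": [0, -0.22, 0], "dr": [0, 0, 0]}

```text
time_s: 37.75
position: [501.2, -93.9, 192.9]
eef_rot: [[-0.16, 0.987, -0.003], [0.987, 0.16, 0.001], [0.001, -0.003, -1.0]]
ft_force: [0.7, 0.4, 0.7]
opening: 0.657
```

play_rows:
  moves:
    - {"translation": [-0.05, 0, 0], "dr": [0, 0, 0]}
    - {"translation": [-0.11, 0, 0], "dr": [0, 0, 0]}
    - {"translation": [-0.17, 0, 0], "dr": [0, 0, 0]}
    - {"translation": [-0.2, 0, 0], "dr": [0, 0, 0]}
    - {"translation": [-0.2, 0, 0], "dr": [0, 0, 0]}

```text
time_s: 38.25
position: [533.8, -255.1, 192.8]
eef_rot: [[-0.158, 0.987, 0.002], [0.987, 0.158, -0.001], [-0.001, 0.002, -1.0]]
ft_force: [-0.4, 1.0, 0.3]
opening: 0.651
```

Run:
```python
from h import *
P=[grab_frame('top'),grab_frame('side')]
tr=dict(dish_1=((471.5,367,.058),3),pot_1=((670.5,-7.7,.163),4),mailer=((475.5,-367.3,-.163),4),beaker=((0,0,0),0))
for p in P:
    for n,((x,y,a),z) in tr.items():
        for r in regions_of(p,n):
            w=px2w(p,r['point'],z+M[n][:,2].max()/2)
            v,c=fit([(p,r['region'],None)],M[n]+[0,0,z],(*w[:2],1.4),n=='mailer')
            d=v[:2]-[x,y]; co,s=np.cos(a),np.sin(a)
            print(n,r['confidence'],'iou err',round(c,2),'world',np.round(v,2),'tray',np.round([co*d[0]+s*d[1],-s*d[0]+co*d[1]],1))
a=cv2.cvtColor(P[0]['img'],cv2.COLOR_RGB2BGR)[60:320,80:560]
b=cv2.cvtColor(P[1]['img'],cv2.COLOR_RGB2BGR)[50:400,180:520]
a=cv2.resize(a,(800,433)); cv2.imwrite('pics/f_top.png',a); cv2.imwrite('pics/f_side.png',cv2.resize(b,None,fx=1.7,fy=1.7))
s=sense(); print(s['time_s'],s['position'],s['ft_force'])
```

```text
dish_1 0.82 iou err 0.07 world [357.86   3.87] tray [-134.5 -355.9]
dish_1 0.75 iou err 0.08 world [475.89 327.97] tray [  2.1 -39.2]
dish_1 0.66 iou err 0.11 world [469.83 408.58] tray [ 0.7 41.6]
dish_1 0.64 iou err 0.3 world [673.36  51.72] tray [ 183.2 -326.4]
pot_1 0.7 iou err 0.1 world [659.84  51.71] tray [-0.9 60.4]
pot_1 0.55 iou err 0.06 world [679.21 -64.41] tray [ -0.6 -57.4]
mailer 0.96 iou err 0.04 world [ 445.97 -356.14    1.41] tray [-30.9   6.2]
beaker 0.51 iou err 0.22 world [619.78 217.33] tray [619.8 217.3]
dish_1 0.66 iou err 0.16 world [466.85 410.26] tray [-2.1 43.5]
dish_1 0.64 iou err 0.12 world [474.32 330.38] tray [  0.7 -36.7]
dish_1 0.61 iou err 0.17 world [357.28   2.16] tray [-135.2 -357.6]
pot_1 0.58 iou err 0.65 world [689.05 -66.39] tray [  8.8 -60.9]
mailer 0.82 iou err 0.08 world [ 444.53 -356.86    1.45] tray [-32.3   5.3]
38.75 [ 532.57872405 -250.89136884  192.16768079] [ 0.64431145 -0.04797348 -0.02339474]
```

View pics/f_top.png

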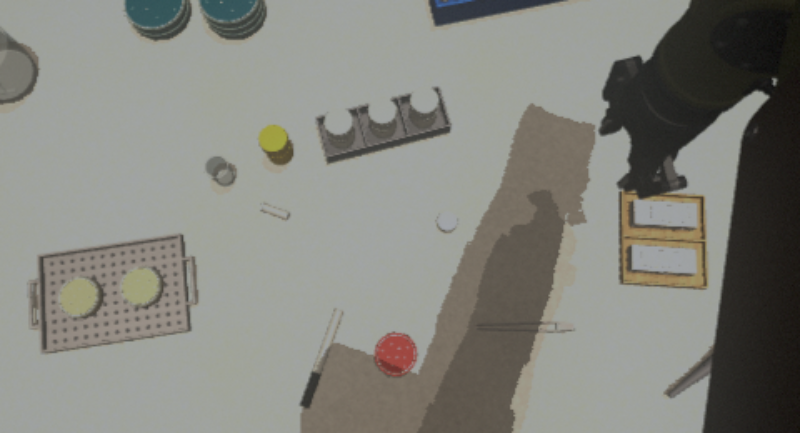

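View pics/f_side.png

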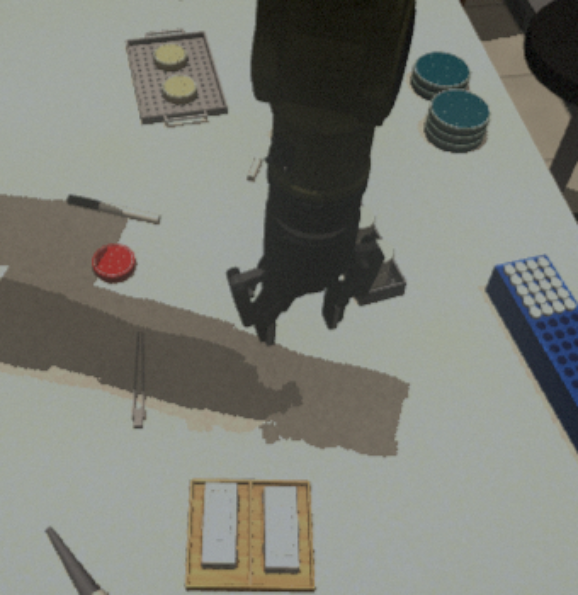

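In the final top view, the dishes sit in the perforated tray at crop pixels (79,297) and (141,286). Pots fill the carrier's end cells at (340,124) and (424,100). The mailer lies in the free bay at (663,259), and the beaker at (220,170) hasn't moved. Nothing is touching the arm, so I'm handing in.

```bash
python3 -c "
from workcell import *
print(sign_off())"
```

```text
the job is handed in; nothing more can be done
None
```

I placed all five items, drew the arm clear, and handed the job in at about 39 s of the 115 s limit. The hand-in gives no verdict.

Last positions measured from the top view, in each tray's own frame:

| Item | x (mm) | y (mm) | Target (mm) |
|---|---|---|---|
| Dish, near half | +2 | -39 | within ±40 in x, ±70 in y |
| Dish, far half | +1 | +42 | within ±40 in x, ±70 in y |
| Pot, +y cell | -1 | +60 | cell centre (0, +58), ±15 |
| Pot, -y cell | -1 | -57 | cell centre (0, -58), ±15 |
| Mailer | -31 | +6 | bay centre (-31, 0), ±14 across, ±15 along |

- **Setting down:** I let go of each item only after a rise in wrist force showed it resting on the tray floor.
- **Mailer angle:** it is within about 0.05 rad of the bay direction.
- **Beaker:** the last fit put it about 1 mm from its starting position, which is within the measuring error.
- **Side view:** it agreed to within about 4 mm for the dishes and mailer. The arm hid the carrier there, so its pot reading was unusable; the final pot positions rest on the top view, plus a wrist picture for the +y pot.
- **Other deviations:** an early move drove joint 6 to the end of its range and tilted the tool about 2°. I turned the wrist back the other way and levelled the tool before the first grasp.

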